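# Gauge the gilding on a rosette

## Robot

A 6-joint arm with a two-finger parallel gripper is mounted at the origin on the work surface. World frame = base frame: x ahead of the robot, y to its left, z up, the work surface at z = 0. Lengths are in m, angles in rad, forces in N, time in s.
With the tool pointing down it reaches from about 0.35 to 0.775 m from the base axis. Payload 7.3 kg.
Tool frame: the origin (TCP) lies at the very end of the fingers, on their centre line; the grasp point (between the pads) lies 19 mm behind it (robot.tcp_to_grasp is the distance from the TCP to the grasp point, in m); x points along the fingers, y is the direction in which the jaws open and shut, and the axes are right-handed (so a half turn about x gives the same grasp; the last joint's range is limited). The gripper opens to 92 mm and grips with 3 to 60 N. Pads are 19 mm wide; open, the fingers measure 130 mm over their backs; the gripper's body (75 mm by 190 mm) begins 47 mm behind the grasp point.
Start: joints at [-1.465, 0.342, 1.524, -0, 1.275, -0.146], TCP at [0.131, -0.508, 0.197] pointing down, gripper open.
Joint ranges: [-2.53, 2.53], [-0.77, 2.02], [0.04, 2.7], [-1, 4.14], [0.28, 2.66], [-3.11, 3.11]. Speed limits (rad/s): [2.57, 2.57, 3.14, 3.14, 3.14, 3.14].

## Interface

Orientations are given as [roll, pitch, yaw] about the fixed x, y, z axes, in that order (R = Rz(yaw) Ry(pitch) Rx(roll)).
In Python, from cell import robot gives the robot as it stands.
- The arm moves only by the tool move_arm, never from a script. Its argument "increments" is a list of rows, each a list of 4 numbers: the shift along the tool's x, y, z normalised to -1 to 1, where 1 is 40 cm, then the turn about the tool's x normalised to -1 to 1, where 1 is 60 degrees. In form: [[dx, dy, dz, twist], ...]. A call has 1 to 5 rows; each row is the pose to reach, as a shift and turn from the pose commanded when the call began, along the tool's axes at that moment; what a row does not reach only later rows make up. A row lasts 1/8 s, in which the tool goes at most 62.5 mm and 10.7 degrees, less where a joint would pass 70% of its speed; a pose out of reach is approached as far as the arm can. A call with a number of a shift or a turn outside -1 to 1 is refused whole. A call with a gripper value outside its range is refused whole. "gripper" is the closure, from 0 (fully open) to 1 (shut), set as the call begins (left out, the last holds). The fingers move at their own pace and stop on an object; "squeeze" is the grip in N (left out, the last holds). Time passes only in rows, so rows that repeat a pose let the fingers close. It gives the time, the measured TCP pose, the force and the opening at its end, in the units of the state.
- robot.observe(): the state, without advancing time (a new reading comes with each control period).
- robot.read_camera(name): name is "scene" or "top" or "wrist"; returns the picture (400x640x3 uint8, red, green, blue); there is no depth.
- robot.camera_params(name): a dict with "fx", "fy", "cx", "cy" (pixels), "R" (3x3) and "t" (3): a world point X has camera coordinates R X + t; the wrist camera has in their place "tool_from_camera" (4x4, takes a point from camera to tool coordinates, whose origin is the TCP and whose axes are the tool frame's). Camera axes: x right, y down, z forward; pixel columns grow to the right and rows downward; lengths in m; the calibration is good to about 2 mm. A picture is of the moment at which its call begins: read the wrist's pose just before it. camera_params takes no time and is no camera call.
- robot.hand_in(): hands the job in, once; it reports no verdict.
The state is a dict: "time": time; "qpos": joint angles; "qvel": joint speeds; "joint_efforts": joint torques, N m; "tool_pos": TCP position; "tool_rot": TCP orientation; "contact_force": force on the tool from outside, world axes, zero at the start; "torque": the same for the moment, N m; "opening": finger opening in m.
Only numpy, scipy, OpenCV 4.12 (cv2) and the standard library are available. Lean on these libraries where they do the work, as an engineer would, in place of code of your own. Each camera call takes 0.05 s, during which the arm holds its last target.

## Task

Thread the gilded rosette with the blue spot onto the post of the tilting inspection stand, blue spot up, and let go of it so that it lies flat on the white pad. Then lift the green coating probe out of its wooden holder and hold its sprung brass tip on the blue spot, square to the rosette's face, pressing gently so that the tip is pushed about half-way in; your program finishes while still holding the probe there. Leave the plain rosette where it is and knock over neither the jar, the can nor the cup.

Things in the scene. Friction and masses are not known exactly. Their poses are not given: they have to be found in the camera images.
- rosette_center (a point): Gilded rosette to be measured, loose: flat round ring 58 mm across, 12 mm thick, 19 mm through hole, about 60 g. Point: its centre, 6 mm above its underside; z is its axis, towards the side with the blue spot. Starts level, spot up, on a fixed round wooden stand 40 mm across and 40 mm tall, which the rim overhangs by about 9 mm all round. Grip it across its outer rim.
- spot (a point): Centre of the blue spot, 13 mm across, on the upper face of the rosette: 19 mm from the rosette's axis along its own +x, in the plane of the upper face.
- seat (a point): Middle of the upper face of the round white pad (44 mm across), at the foot of its post. z points along the post away from the pad; y is the level tilt axis; z leans to the stand's -x (roughly to the robot) by joint head. Steel post 22 mm high above the pad, 11 mm thick, tapered top. The seated rosette's centre is 6 mm above this point along z.
- fixture: Tilting inspection stand, fixed: 90 x 90 mm steel base 10 mm thick with a narrow clevis (40 mm over its pin) carrying the pad. Pivot 40 mm above the table, pad face 20 mm above the pivot; free space for fingers beside and below the pad rim. Origin under the base.
- head (a joint): Tilt of the pad from level, rad; stiff friction hinge, somewhere between 0.15 and 0.42; it stays where it is.
- probe_center (a point): Coating probe, loose, about 110 g, upright in its holder. Point: on its axis half-way up its green round barrel (22 mm thick, 60 mm long), where to grip it. z points along the probe away from its tip: the end of the unpressed brass tip is 77 mm along -z, the barrel's top 30 mm along +z.
- probe_tip (a point): End of the probe's sprung brass tip; it moves in with the tip.
- plunger (a joint): How far the brass tip is pushed into the probe, m: 0 fully out, 0.010 fully in. Spring: 1.2 N to start moving, 4.2 N fully in (300 N/m).
- probe: The whole probe; origin on its axis under its collar, 35 mm below probe_center, same axes. Below the barrel: dark collar 32 mm across, 5 mm thick; steel nose 20 mm thick, 22 mm long; brass tip 6 mm thick, round-ended, standing 20 mm out of the nose.
- rosette: The rosette with the blue spot; origin at the centre of its underside.
- holder: Fixed wooden holder block of the probe, 70 x 70 x 45 mm tall; origin at the centre of its underside. The probe's collar rests on its top; nose and tip hang in its 25 mm through hole, so the probe must be lifted at least 45 mm to clear it.
- plain_center (a point): The other gilded rosette, same size but without a blue spot, on a stand of the same kind; to be left alone. Point at its centre, half-way up.
- jar: Amber glass jar, black cap, 64 mm across, 85 mm tall, loose, towards the far side; origin under its centre.
- can: Plain metal can, 70 mm across, 100 mm tall, loose, towards the far side; origin under its centre.
- cup: White ceramic cup, 72 mm across, 85 mm tall, loose, towards the far side; origin under its centre.
Not all that is in view belongs to the job. What is shaped like the holder but pink or purple is not meant. What is shaped like the fixture but purple is not meant.

How it is judged:
On the way, in this order (a step that is already met when the one before it is completed fails the run):
1. the rosette lies flat on the pad, threaded on the post, and is let go (distance between rosette_center and seat below 0.0105 m and z of rosette_center in the frame of seat between 0.004 and 0.0085 m and angle between the z axis of rosette_center and the z axis of seat, either way round below 0.12 rad and z of spot in the frame of seat above 0.009 m and contact force between the fingers and rosette below 0.05 N), for 0.2 s.
2. the probe is lifted out of its holder in the fingers (distance of probe_center from where it was at the start of the episode above 0.05 m and contact force between the fingers and probe above 1 N and contact force between probe and holder below 0.05 N), for 0.1 s.
At the end, for the whole second after the job is handed in: Rosette on the post, flat on the pad within 0.12 rad, spot up, untouched by fingers. Probe still in the fingers, at rest, clear of its holder, square to the pad within 0.14 rad, tip end within 6 mm of the blue spot's centre, pushed in 2 to 8 mm, pressing with 0.8 to 7 N (all of step 1 and distance between probe_tip and spot below 0.006 m and angle between the z axis of probe_center and the z axis of seat, either way round below 0.14 rad and value of joint plunger between 0.002 and 0.008 m and contact force between probe and rosette between 0.8 and 7 N and contact force between the fingers and probe above 1 N and contact force between probe and holder below 0.05 N and linear speed of probe below 0.02 m/s); the arm keeps its last pose, push and grip.
It fails at once if the probe is pressed hard (over 15 N) on the rosette (contact force between probe and rosette above 15 N).
It fails at once if the plain rosette is moved by more than 20 mm (distance of plain_center from where it was at the start of the episode above 0.02 m).
It fails at once if the jar, can or cup is knocked over (angle between any of jar, can, cup's own z axis and vertical above 0.6 rad).
It also fails if it takes over 64 s, if anything falls off the work surface, if the arm or the gripper's body presses on something with over 40 N, if the wrist force passes 120 N, or if a joint passes its speed limit or range.

## Working session

There is one attempt and no reset: what is moved stays moved. The work goes in short steps, Python scripts to look and compute and a tool call to move; the robot and the scene stay as the last step left them, time stands still between calls to the robot, and variables do not carry over. Pictures are saved under pics/ and viewed, and the job is handed in when it is done.

Besides the shell and the picture viewer there is one more tool, called as name([rows], argument=value, ...), one row to a line, values as JSON. move_arm: Moves the arm, as the interface text tells. Its arguments: {"type":"object","properties":{"increments":{"type":"array","items":{"type":"array","items":{"type":"number"}}},"gripper":{"type":"number"},"squeeze":{"type":"number"}},"required":["increments"]}

```bash
ls; mkdir -p pics
python3 - <<'E'
from cell import robot
import cv2,numpy as np
s=robot.observe(); print(s)
for n in ["scene","top"]:
    im=robot.read_camera(n); cv2.imwrite(f"pics/{n}0.png",im[:,:,::-1])
    p=robot.camera_params(n); print(n,p)
im=robot.read_camera("wrist"); cv2.imwrite("pics/wrist0.png",im[:,:,::-1]); print(robot.camera_params("wrist"))
E
```

```text
pics
{'time': 0.0, 'qpos': array([-1.46501229e+00,  3.42699815e-01,  1.52496919e+00,  9.75474647e-06,
        1.27542555e+00, -1.46042057e-01]), 'qvel': array([ 1.18848218e-03,  3.55281763e-04, -2.48692246e-05, -1.12031557e-03,
        5.54086039e-04,  5.27719830e-04]), 'joint_efforts': array([-1.29796455e-03, -4.31247103e+01, -2.44223410e+01,  7.15252245e-02,
        5.58954547e-02, -1.22830161e-04]), 'tool_pos': array([ 0.13077239, -0.50800009,  0.19607359]), 'tool_rot': array([-1.72304915,  1.5692944 ,  1.67036676]), 'contact_force': array([-0.58886812, -0.3226498 ,  0.63778416]), 'torque': array([ 0.00186114, -0.01497088,  0.0198287 ]), 'opening': 0.09181645114046538}
scene {'fx': 513.8179830233072, 'fy': 513.8179830233072, 'cx': 317.98330015367753, 'cy': 201.0575505786142, 'R': array([[-0.29473015,  0.95557687,  0.00264114],
       [ 0.74622141,  0.231883  , -0.62400631],
       [-0.59689844, -0.1819426 , -0.78141484]]), 't': array([ 0.09617913, -0.35228169,  1.65798886])}
top {'fx': 489.9613405693911, 'fy': 489.9613405693911, 'cx': 323.7521420672238, 'cy': 200.9962877786063, 'R': array([[ 0.05281077, -0.99860314,  0.00166767],
       [-0.97261522, -0.05181479, -0.22657197],
       [ 0.22634189,  0.01034344, -0.973993  ]]), 't': array([0.03619032, 0.5392619 , 1.0643403 ])}
{'fx': 316.82472018589993, 'fy': 316.82472018589993, 'cx': 317.67152789724645, 'cy': 198.18260167151053, 'tool_from_camera': array([[ 2.54239516e-04, -2.56249054e-01,  9.66610758e-01,
        -1.88157489e-01],
       [ 9.99999683e-01,  7.94070710e-04, -5.25129341e-05,
        -7.53593905e-04],
       [-7.54100901e-04,  9.66610465e-01,  2.56249175e-01,
        -6.86526550e-02],
       [ 0.00000000e+00,  0.00000000e+00,  0.00000000e+00,
         1.00000000e+00]])}
```

View pics/scene0.png

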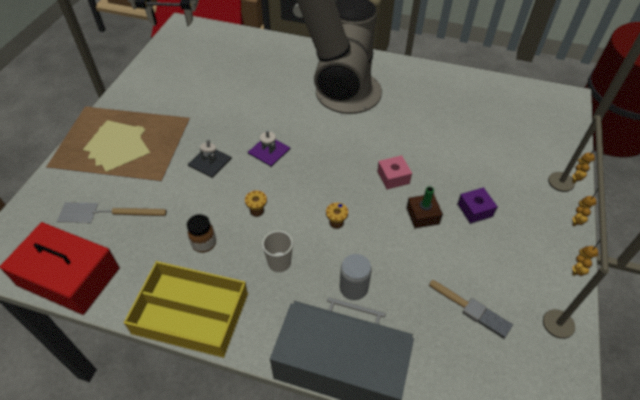

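View pics/top0.png

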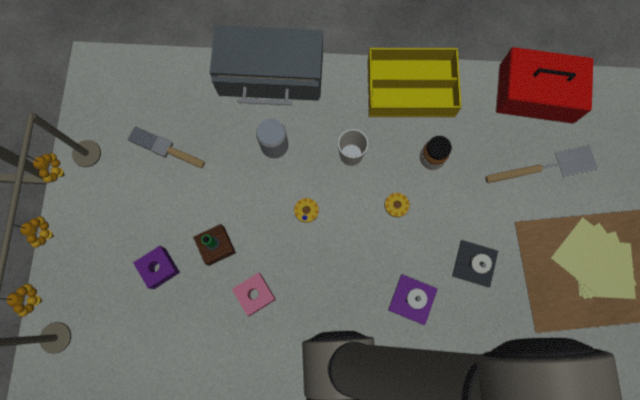

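View pics/wrist0.png

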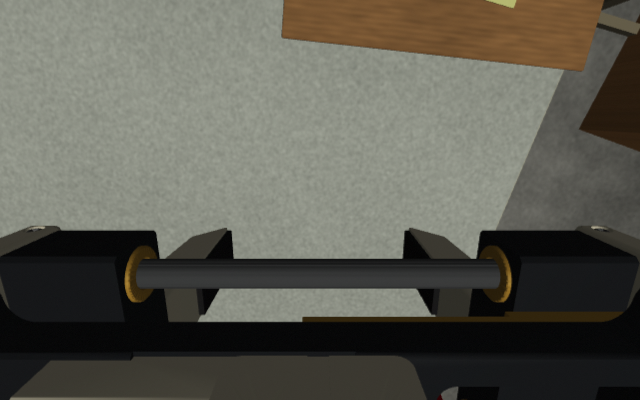

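Run:
```python
import cv2,numpy as np
t=cv2.imread("pics/top0.png")
a=t[170:330,110:280]; b=t[180:340,280:520]
a=cv2.resize(a,None,fx=3,fy=3,interpolation=cv2.INTER_CUBIC);b=cv2.resize(b,None,fx=3,fy=3,interpolation=cv2.INTER_CUBIC)
cv2.imwrite("pics/cA.png",a);cv2.imwrite("pics/cB.png",b)
```

```text
(no output)
```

View pics/cA.png

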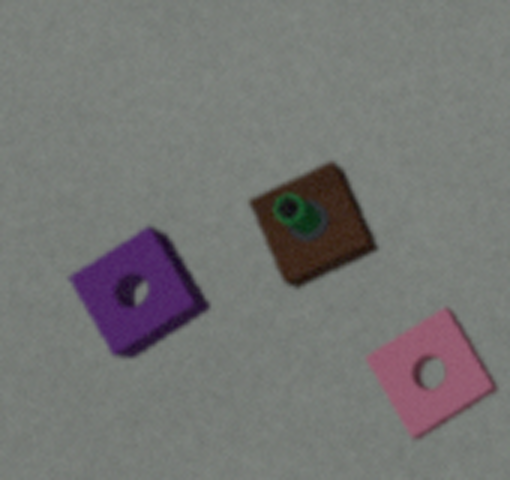

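View pics/cB.png

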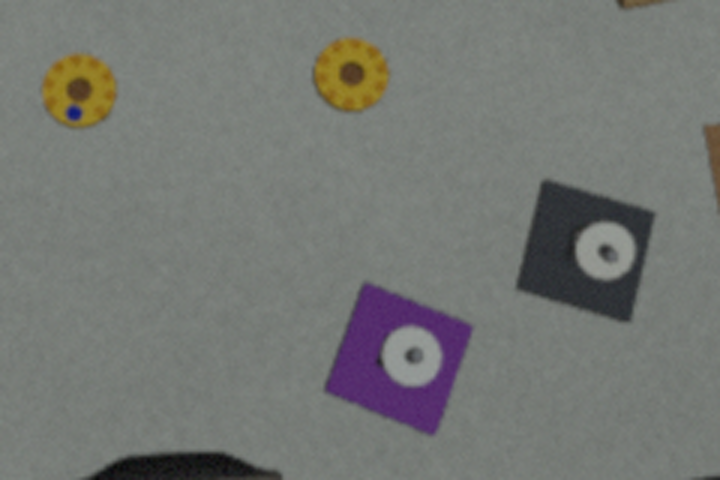

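The top picture shows:
- **Rosettes:** the spotted one is at (306,210), with the blue dot at about (305,217). The one at (397,205) has no dot, so it is the plain one.
- **Stand:** the dark steel one at (475,263) is meant. The purple one at (414,298) is a decoy.
- **Holder:** the brown one at (214,244) with the green probe is meant. The purple (156,267) and pink (253,294) blocks are empty decoys.

Next I compute their positions.

```bash
cat > h.py <<'E'
import cv2,numpy as np
from cell import robot
from scipy.spatial.transform import Rotation as Rn
def Rt(s): return Rn.from_euler('xyz',s['tool_rot']).as_matrix()
def rayfix(p,uv):
    d=np.array([(uv[0]-p['cx'])/p['fx'],(uv[1]-p['cy'])/p['fy'],1.]); R=np.array(p['R']); c=-R.T@p['t']; d=R.T@d
    return c,d/np.linalg.norm(d)
def wristcam(s,p):
    T=np.array(p['tool_from_camera']); R=Rt(s); Rwc=R@T[:3,:3]; c=R@T[:3,3]+s['tool_pos']
    return dict(fx=p['fx'],fy=p['fy'],cx=p['cx'],cy=p['cy'],R=Rwc.T,t=-Rwc.T@c)
def onz(p,uv,z):
    c,d=rayfix(p,uv); return c+d*(z-c[2])/d[2]
def proj(p,X):
    x=np.array(p['R'])@X+p['t']; return np.array([p['fx']*x[0]/x[2]+p['cx'],p['fy']*x[1]/x[2]+p['cy']])
def tri(rs):
    A=np.zeros((3,3));b=np.zeros(3)
    for c,d in rs:
        M=np.eye(3)-np.outer(d,d);A+=M;b+=M@c
    return np.linalg.solve(A,b)
def blobs(mask,mn=20):
    n,l,st,ce=cv2.connectedComponentsWithStats(mask.astype(np.uint8))
    return [(int(st[i,4]),ce[i].round(1).tolist(),st[i,:4].tolist(),l==i) for i in range(1,n) if st[i,4]>=mn]
def shot(name,tag):
    s=robot.observe(); im=robot.read_camera(name); cv2.imwrite(f"pics/{tag}.png",im[:,:,::-1])
    p=robot.camera_params(name)
    if name=='wrist': p=wristcam(s,p)
    return s,im,p
E
python3 - <<'E'
from h import *
p=robot.camera_params('top')
bgr=cv2.imread('pics/top0.png'); hsv=cv2.cvtColor(bgr,cv2.COLOR_BGR2HSV)
H,S,V=[hsv[...,i].astype(int) for i in range(3)]
gold=(abs(H-23)<8)&(S>130)&(V>90); blue=(abs(H-118)<10)&(S>150); 
roi=np.zeros(H.shape,bool); roi[180:330,110:520]=1
for nm,m,z in [('gold',gold&roi,.052),('blue',blue&roi,.052),('green',(abs(H-70)<20)&(S>100)&roi,.09)]:
    m2=cv2.morphologyEx(m.astype(np.uint8),cv2.MORPH_CLOSE,np.ones((7,7)))
    for a,c,bb,mm in blobs(m2,12): print(nm,a,c,bb,onz(p,c,z).round(4))
# holder brown top
print(hsv[235,225],hsv[262,215],hsv[260,460],hsv[250,455])
w=(S<40)&(V>140)&roi
for a,c,bb,mm in blobs(w,60): print('white',a,c,bb,onz(p,c,.058).round(4))
br=(H<15)&(S>100)&(V<110)&roi
for a,c,bb,mm in blobs(br,100):
    print('brown',a,c,bb,onz(p,c,.045).round(4)); cn=cv2.findContours(mm.astype(np.uint8),0,2)[0][0]; print(cv2.minAreaRect(cn),onz(p,c,.045))
dk=(V<75)&(S<80)&roi; dk[:,:440]=0
for a,c,bb,mm in blobs(dk,100):
    cn=cv2.findContours(cv2.morphologyEx(mm.astype(np.uint8),cv2.MORPH_CLOSE,np.ones((25,25))),0,2)[0][0]; r=cv2.minAreaRect(cn);print('base',a,r,onz(p,r[0],.01).round(4)); b=np.array([onz(p,q,.01) for q in cv2.boxPoints(r)]);print(b.round(4)); e=b[1]-b[0];print(np.arctan2(e[1],e[0]),np.linalg.norm(b-np.roll(b,1,0),axis=1))
E
```

```text
gold 449 [396.7, 204.5] [385, 193, 24, 24] [ 0.5395 -0.1043  0.052 ]
gold 439 [306.0, 209.8] [295, 198, 23, 24] [0.5159 0.1047 0.052 ]
green 137 [208.4, 240.6] [201, 234, 16, 14] [0.4273 0.3128 0.09  ]
[ 10 123  56] [15 32 64] [109  36  56] [ 75  12 127]
white 198 [481.2, 262.8] [473, 255, 18, 17] [ 0.4142 -0.2953  0.058 ]
white 223 [417.0, 298.4] [408, 289, 19, 19] [ 0.3282 -0.1522  0.058 ]
brown 675 [215.4, 245.5] [194, 225, 40, 39] [0.4231 0.3066 0.045 ]
((213.65878295898438, 244.6259307861328), (31.051876068115234, 31.35393524169922), 64.98310089111328) [0.4230858  0.30659572 0.045     ]
base 1109 ((474.9056701660156, 263.3301696777344), (40.384002685546875, 37.499427795410156), 15.945395469665527) [ 0.4179 -0.2957  0.01  ]
[[ 0.3859 -0.2381  0.01  ]
 [ 0.4719 -0.263   0.01  ]
 [ 0.4504 -0.354   0.01  ]
 [ 0.3652 -0.3278  0.01  ]]
-0.28102150048545194 [0.09199687 0.08948708 0.09351651 0.0891342 ]
```

```bash
cat >> h.py <<'E'
def to(pos,ydir=None,verbose=True):
    """normalised increments for TCP pos; ydir=desired horizontal jaw direction angle (mod pi)"""
    s=robot.observe(); R=Rt(s); d=R.T@(np.array(pos)-s['tool_pos'])
    tw=0
    if ydir is not None:
        a=np.arctan2(R[1,1],R[0,1]); e=(ydir-a+np.pi/2)%np.pi-np.pi/2
        tw=-e # tool x is down
    print('t',round(s['time'],2),'inc',(d/.4).round(4),'twist',round(tw/(np.pi/3),4),'q',s['qpos'].round(3),'yang',round(np.arctan2(R[1,1],R[0,1]),4),'zang',round(np.arctan2(R[1,2],R[0,2]),4))
E
python3 -c "
from h import *
s=robot.observe(); print(Rt(s).round(4))
to([.40,-.29,.2],-0.281+np.pi/2)"
```

```text
[[-1.000e-04  2.491e-01 -9.685e-01]
 [ 1.100e-03 -9.685e-01 -2.491e-01]
 [-1.000e+00 -1.100e-03 -2.000e-04]]
t 0.15 inc [-0.0089 -0.3605 -0.7877] twist 0.5088 q [-1.465  0.343  1.525  0.     1.275 -0.146] yang -1.319 zang -2.8898
```

move_arm([
  [-0.01,-0.15,-0.33,0.17],
  [-0.01,-0.22,-0.47,0.34],
  [-0.01,-0.29,-0.63,0.51],
  [-0.01,-0.36,-0.76,0.51],
  [-0.01,-0.36,-0.78,0.51],
], gripper=0)

```text
time: 0.78
tool_pos: [0.3623, -0.3186, 0.2005]
tool_rot: [2.023, 1.571, -1.402]
contact_force: [-0.1, -1.6, -0.5]
opening: 0.0918
```

move_arm([
  [0,-0.03,-0.11,0],
  [0,-0.03,-0.11,0],
  [0,-0.03,-0.11,0],
])

```text
time: 1.15
tool_pos: [0.4062, -0.3206, 0.2]
tool_rot: [-0.273, 1.569, 2.587]
contact_force: [-0.1, -1.2, 0.1]
opening: 0.0918
```

Run:
```python
from h import *
s,im,p=shot('wrist','w1'); print(s['time'],s['tool_pos'],Rt(s).round(3)); print(proj(p,np.array([.418,-.296,.01])))
```

```text
1.15 [ 0.40621781 -0.3205669   0.20000202] [[-0.001 -0.278 -0.961]
 [ 0.001 -0.961  0.278]
 [-1.    -0.     0.001]]
[296.03532644 168.65418839]
```

View pics/w1.png

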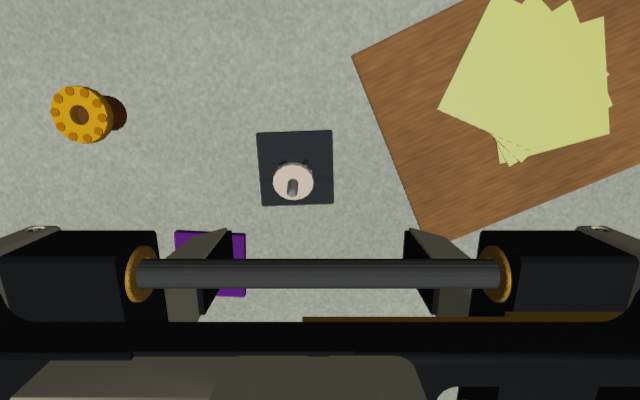

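move_arm([
  [0.1,-0.05,0.04,0],
  [0.15,-0.05,0.08,0],
  [0.15,-0.05,0.08,0],
  [0.15,-0.05,0.08,0],
])

```text
time: 1.7
tool_pos: [0.382, -0.294, 0.1417]
tool_rot: [2.609, 1.568, -0.817]
contact_force: [0.3, 0.2, -0.6]
opening: 0.0919
```

Run:
```python
from h import *
s,im,p=shot('wrist','w2'); print(s['time'],s['tool_pos'],Rt(s).round(3)); print(proj(p,np.array([.418,-.296,.01])))
```

```text
1.7 [ 0.38202799 -0.29398455  0.1416703 ] [[ 0.002 -0.28  -0.96 ]
 [-0.002 -0.96   0.28 ]
 [-1.     0.001 -0.002]]
[310.09031813 148.64506375]
```

View pics/w2.png

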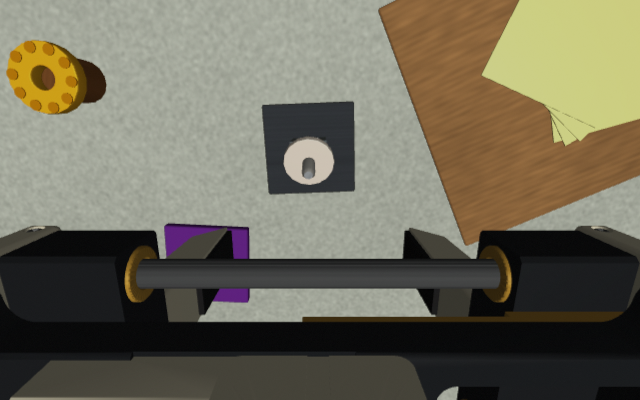

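move_arm([
  [0,0,-0.1,0],
  [0,0,-0.2,0],
  [0,0,-0.2,0],
  [0,0,-0.2,0],
])

```text
time: 2.25
tool_pos: [0.4581, -0.3149, 0.1406]
tool_rot: [0.361, 1.57, -3.063]
contact_force: [-0.3, 0.4, -0.4]
opening: 0.0918
```

Run:
```python
from h import *
s,im,p=shot('wrist','w3'); print(s['time'],s['tool_pos'],Rt(s).round(3)); print(proj(p,np.array([.418,-.296,.01])))
```

```text
2.25 [ 0.45811919 -0.31491814  0.14063594] [[-0.    -0.278 -0.96 ]
 [-0.    -0.96   0.278]
 [-1.     0.     0.   ]]
[311.6658384  223.13505854]
```

View pics/w3.png

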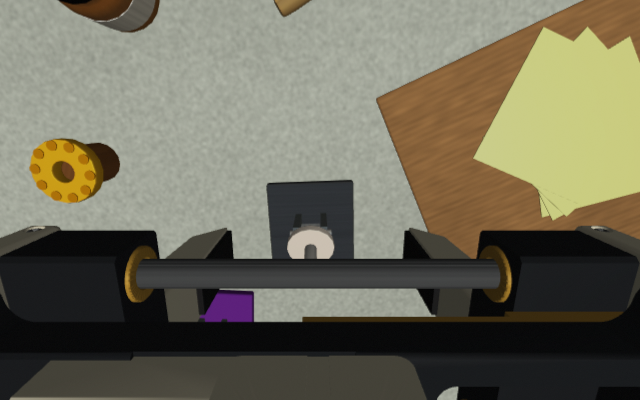

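Run:
```python
import cv2,numpy as np
a=cv2.imread("pics/w1.png")[120:220,245:345];b=cv2.imread("pics/w2.png")[95:205,255:365]
cv2.imwrite("pics/c12.png",np.hstack([cv2.resize(a,(400,400),interpolation=cv2.INTER_CUBIC),cv2.resize(b,(400,400),interpolation=cv2.INTER_CUBIC)]))
```

```text
(no output)
```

View pics/c12.png

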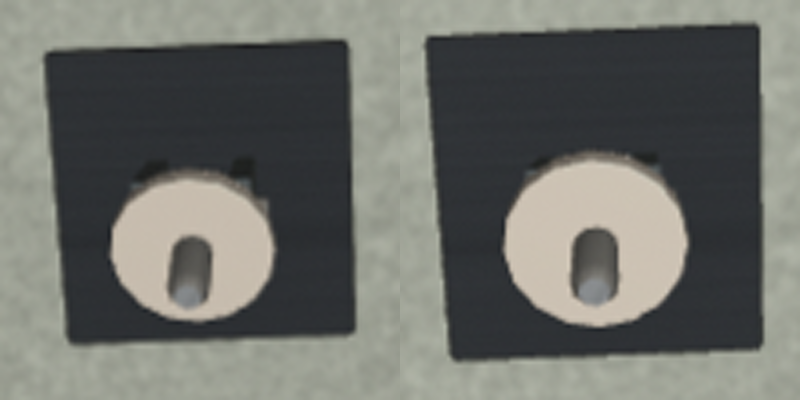

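Run:
```python
from h import *
from scipy.optimize import least_squares
p=robot.camera_params('wrist')
def cam(tp,R):
    T=np.array(p['tool_from_camera']); Rwc=R@T[:3,:3]; c=R@T[:3,3]+tp
    return dict(fx=p['fx'],fy=p['fy'],cx=p['cx'],cy=p['cy'],R=Rwc.T,t=-Rwc.T@c)
E=lambda r:Rn.from_euler('xyz',r).as_matrix()
c1=cam(np.array([.40622,-.32057,.2]),E([-0.273,1.569,2.587])); c2=cam(np.array([.38203,-.29398,.14167]),E([2.609,1.568,-.817]))
L=np.array([[45,52],[347,40],[355,332],[70,343],[193,250],[186,298]])/4+[245,120]
Rr=np.array([[27,38],[358,26],[362,347],[53,359],[196,242.5],[193,291]])*.275+[255,95]
def pts(v):
    bx,by,yw,th=v; Rz=Rn.from_euler('z',yw).as_matrix(); o=np.array([bx,by,0])
    P=[[.045,.045,.01],[.045,-.045,.01],[-.045,-.045,.01],[-.045,.045,.01],[-.02*np.sin(th),0,.04+.02*np.cos(th)],[-.042*np.sin(th),0,.04+.042*np.cos(th)]]
    return np.array([o+Rz@q for q in P])
def res(v): 
    P=pts(v); return np.concatenate([np.array([proj(c1,q) for q in P])-L,np.array([proj(c2,q) for q in P])-Rr]).ravel()
r=least_squares(res,[.418,-.296,-.28,.3]); print(r.x); print(res(r.x).reshape(-1,2).round(1)); print(pts(r.x)[4:])
for nm,l in(('1',L),('2',Rr)):
    c=c1 if nm=='1' else c2
    print(np.array([onz(c,l[i],.01) for i in range(4)]).round(4))
print('tri pad',tri([rayfix(c1,L[4]),rayfix(c2,Rr[4])]),'post',tri([rayfix(c1,L[5]),rayfix(c2,Rr[5])]))
print('per-view pad/post separations')
for c,l in ((c1,L),(c2,Rr)):
    f=lambda v:(proj(c,pts([r.x[0],r.x[1],r.x[2],v[0]])[5])-proj(c,pts([r.x[0],r.x[1],r.x[2],v[0]])[4])-(l[5]-l[4]))
    print(least_squares(f,[.3]).x)
print(r.x[2]); to([.5159,.1047,.16])
```

```text
[ 0.41733291 -0.29564104 -0.24407524  0.31384222]
[[-0.8 -0.4]
 [ 0.6 -0.3]
 [ 0.4  0.8]
 [-0.7  0.5]
 [-0.1  0.3]
 [ 0.4 -0.7]
 [-1.  -0.9]
 [ 0.8 -1.4]
 [ 0.6  0.9]
 [-0.9  0.9]
 [-0.   1. ]
 [ 0.5 -0.1]]
[[ 0.4113416  -0.29414896  0.05902309]
 [ 0.40475116 -0.29250768  0.07994849]]
[[ 0.4711 -0.2636  0.01  ]
 [ 0.45   -0.3495  0.01  ]
 [ 0.3639 -0.3283  0.01  ]
 [ 0.385  -0.2422  0.01  ]]
[[ 0.4708 -0.2636  0.01  ]
 [ 0.4491 -0.3491  0.01  ]
 [ 0.3639 -0.328   0.01  ]
 [ 0.3852 -0.2423  0.01  ]]
tri pad [ 0.41248041 -0.29477223  0.06280912] post [ 0.40552954 -0.29261124  0.08521521]
per-view pad/post separations
[0.36207294]
[0.35616874]
-0.24407524360401153
t 2.3 inc [-0.0482 -1.0478  0.153 ] twist 0.0 q [-0.74   0.447  1.523 -0.     1.171  1.113] yang -1.8532 zang 2.8592
```

move_arm([
  [-0.05,-0.15,0.02,0],
  [-0.07,-0.3,0.05,0],
  [-0.07,-0.45,0.08,0],
  [-0.07,-0.6,0.11,0],
  [-0.07,-0.75,0.13,0],
])

```text
time: 2.92
tool_pos: [0.4912, -0.0108, 0.1692]
tool_rot: [3.08, 1.57, -0.345]
contact_force: [0.7, -0.3, -0.4]
opening: 0.0919
```

```bash
python3 -c "
from h import *
to([.5159,.1047,.17],1.57)"
```

```text
t 2.92 inc [-0.002  -0.2946  0.0214] twist -0.2697 q [-0.178  0.305  1.659 -0.     1.177  1.676] yang -1.8541 zang 2.8583
```

move_arm([
  [0,-0.15,0.01,-0.13],
  [0,-0.29,0.02,-0.27],
  [0,-0.29,0.02,-0.27],
  [0,-0.29,0.02,-0.27],
])

```text
time: 3.42
tool_pos: [0.516, 0.1006, 0.1686]
tool_rot: [1.186, 1.57, -1.956]
contact_force: [0.2, 0.4, 0.6]
opening: 0.092
```

```bash
cat >> h.py <<'E'
def gold(im):
    hsv=cv2.cvtColor(im,cv2.COLOR_RGB2HSV); H,S,V=[hsv[...,i].astype(int) for i in range(3)]
    return ((abs(H-22)<9)&(S>150)&(V>110)).astype(np.uint8),((abs(H-118)<10)&(S>130)&(V>60)).astype(np.uint8)
E
python3 - <<'E'
from h import *
s,im,p=shot('wrist','w4'); print(s['time'],s['tool_pos'])
g,b=gold(im)
g=cv2.morphologyEx(g,cv2.MORPH_CLOSE,np.ones((5,5)))
for a,c,bb,m in blobs(g|b,300): print('g',a,c,bb,onz(p,c,.05).round(4))
for a,c,bb,m in blobs(b,15): print('b',a,c,bb,onz(p,c,.052).round(4))
E
```

```text
3.425 [0.51603486 0.10063816 0.16861735]
g 2374 [528.8, 161.3] [500, 132, 60, 59] [ 0.5403 -0.1038  0.05  ]
g 2233 [312.0, 184.7] [284, 157, 57, 56] [0.5169 0.1069 0.05  ]
b 113 [309.4, 204.5] [304, 199, 12, 12] [0.4971 0.1096 0.052 ]
```

View pics/w4.png

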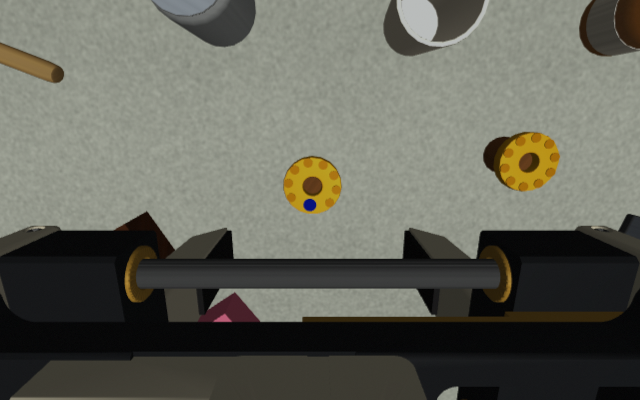

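```bash
python3 -c "
from h import *
to([.516,.1066,.030],1.57)"
```

```text
t 3.48 inc [ 0.3466 -0.0165  0.0006] twist -0.0006 q [ 4.600e-02  3.680e-01  1.567e+00 -1.000e-03  1.207e+00  1.618e+00] yang -1.5722 zang 3.1402
```

move_arm([
  [0.1,-0.017,0,0],
  [0.2,-0.017,0,0],
  [0.28,-0.017,0,0],
  [0.34,-0.017,0,0],
  [0.347,-0.017,0,0],
])

```text
time: 4.1
tool_pos: [0.5154, 0.1063, 0.0285]
tool_rot: [0.135, 1.567, -3.01]
contact_force: [-0.4, -0.2, -0.3]
opening: 0.0916
```

move_arm([
  [0,0,0,0],
  [0,0,0,0],
])

```text
time: 4.35
tool_pos: [0.5176, 0.1077, 0.0309]
tool_rot: [-3.139, 1.569, 0.003]
contact_force: [-0.2, -1.0, 0.8]
opening: 0.0919
```

Run:
```python
from h import *
s,im,p=shot('wrist','w5'); to([.516,.1066,.030],1.57)
```

```text
t 4.4 inc [0.0021 0.0031 0.0037] twist 0.0008 q [ 0.06   0.539  1.725 -0.     0.875  1.631] yang -1.5707 zang -3.1415
```

View pics/w5.png

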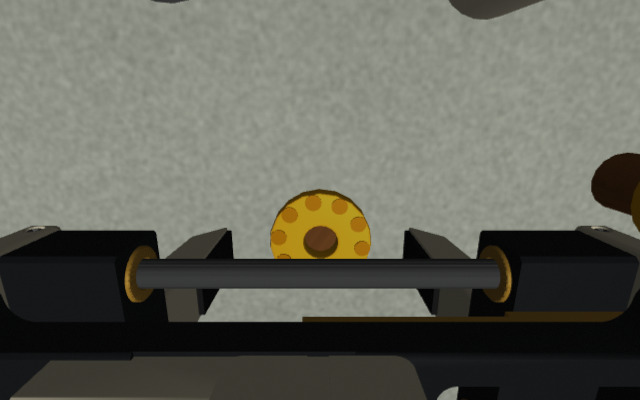

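move_arm([
  [0,0,0,0],
  [0,0,0,0],
  [0,0,0,0],
  [0,0,0,0],
  [0,0,0,0],
], gripper=1, squeeze=15)

```text
time: 5.03
tool_pos: [0.5167, 0.1081, 0.0296]
tool_rot: [0.972, 1.571, -2.169]
contact_force: [0.5, 0.1, -0.5]
opening: 0.0464
```

move_arm([
  [-0.05,0,0,0],
  [-0.15,0,0,0],
  [-0.25,0,0,0],
  [-0.3,0,0,0],
  [-0.3,0,0,0],
])

```text
time: 5.65
tool_pos: [0.5177, 0.1081, 0.151]
tool_rot: [-3.106, 1.567, 0.036]
contact_force: [1.2, 0.5, -1.3]
opening: 0.0008
```

Run:
```python
from h import *
s,im,p=shot('wrist','w6'); print(s['opening']);
R=Rn.from_euler('z',-.244).as_matrix()
to([.4075,-.2932,.11],-.244+np.pi/2)
```

```text
0.0007953518739948011
t 5.7 inc [0.0989 1.003  0.2736] twist 0.2335 q [ 0.061  0.389  1.59  -0.     1.162  1.631] yang -1.5703 zang -3.1411
```

View pics/w6.png

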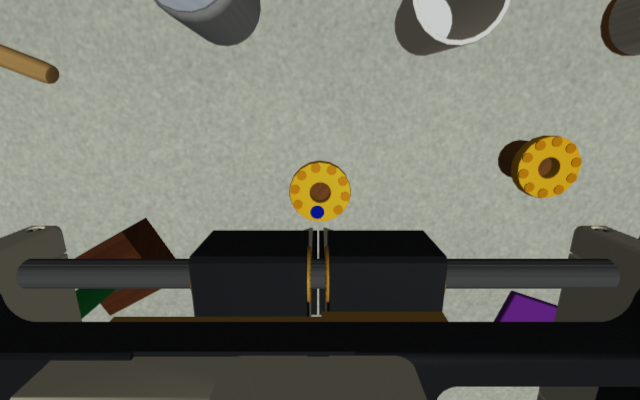

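Run:
```python
from h import *
s=robot.observe(); im=cv2.imread('pics/w6.png')[:,:,::-1].copy(); p=wristcam(s,robot.camera_params('wrist'))
g,b=gold(im)
g=cv2.morphologyEx(g,cv2.MORPH_CLOSE,np.ones((5,5)))
for z in (.05,.01):
  for a,c,bb,m in blobs(g|b,300): print('g',a,c,bb,onz(p,c,z).round(4))
  for a,c,bb,m in blobs(b,15): print('b',a,c,bb,onz(p,c,z).round(4))
_,sc,ps=shot('scene','s1'); _,tp,pt=shot('top','t1')
cv2.imwrite('pics/s1c.png',cv2.resize(sc[130:260,230:400,::-1],None,fx=4,fy=4));
```

```text
g 2656 [548.7, 166.5] [518, 136, 64, 62] [ 0.5392 -0.1026  0.05  ]
g 2480 [319.7, 190.8] [290, 162, 61, 59] [0.5161 0.1069 0.05  ]
b 124 [316.8, 211.7] [311, 206, 13, 12] [0.4957 0.1096 0.05  ]
g 2656 [548.7, 166.5] [518, 136, 64, 62] [ 0.5329 -0.132   0.01  ]
g 2480 [319.7, 190.8] [290, 162, 61, 59] [0.5065 0.1067 0.01  ]
b 124 [316.8, 211.7] [311, 206, 13, 12] [0.4832 0.1097 0.01  ]
```

View pics/s1c.png

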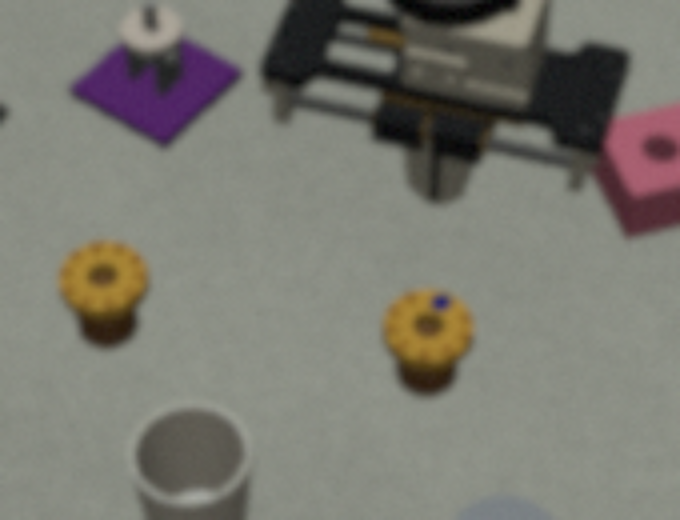

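```bash
python3 - <<'E'
from h import *
s=robot.observe(); print(s['tool_pos'],s['opening'])
for n in('scene','top'):
    p=robot.camera_params(n); print(n,proj(p,s['tool_pos']),proj(p,np.array([.516,.1068,.052])))
R=Rt(s); print('grasp',proj(robot.camera_params('scene'),s['tool_pos']-R[:,0]*.019))
E
python3 -c "
import cv2; i=cv2.imread('pics/t1.png'); cv2.imwrite('pics/t1c.png',cv2.resize(i[150:330,240:400],None,fx=4,fy=4)[:600])"
```

```text
[0.51591121 0.10799248 0.14840292] 0.0005796787135454082
scene [338.16979876 186.30830353] [336.42260982 211.04983885]
top [302.90211226 200.17436638] [305.08034924 209.68927816]
grasp [338.43813044 181.0605986 ]
```

View pics/t1c.png

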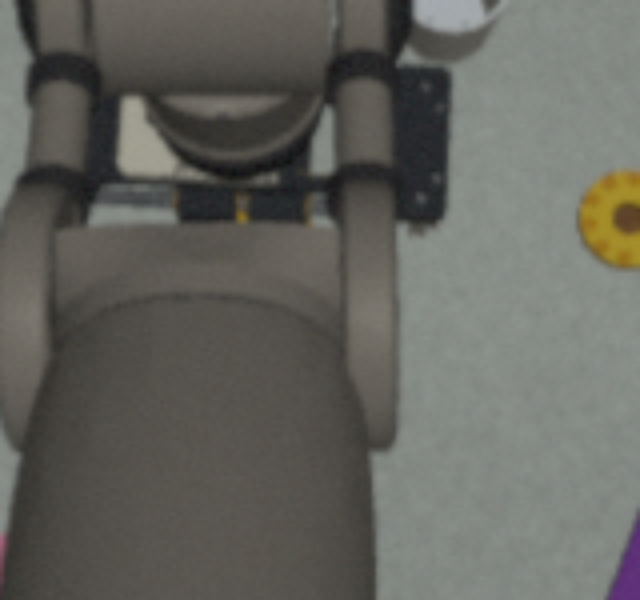

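Run:
```python
from h import *
print(robot.tcp_to_grasp, [a for a in dir(robot) if not a.startswith('_')])
a=cv2.imread('pics/w6.png')[200:330,250:390]; cv2.imwrite('pics/w6c.png',cv2.resize(a,None,fx=4,fy=4,interpolation=cv2.INTER_CUBIC))
a=cv2.imread('pics/s1.png')[150:200,310:370]; cv2.imwrite('pics/s1d.png',cv2.resize(a,None,fx=10,fy=10,interpolation=cv2.INTER_CUBIC))
```

```text
0.0188 ['IKError', 'camera_params', 'hand_in', 'observe', 'read_camera', 'tcp_to_grasp']
```

View pics/w6c.png

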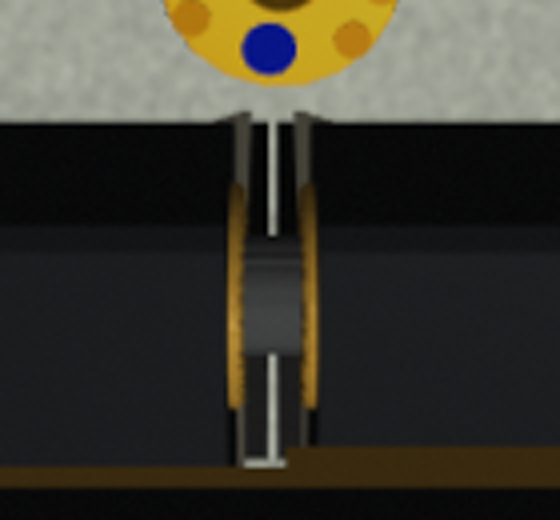

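View pics/s1d.png

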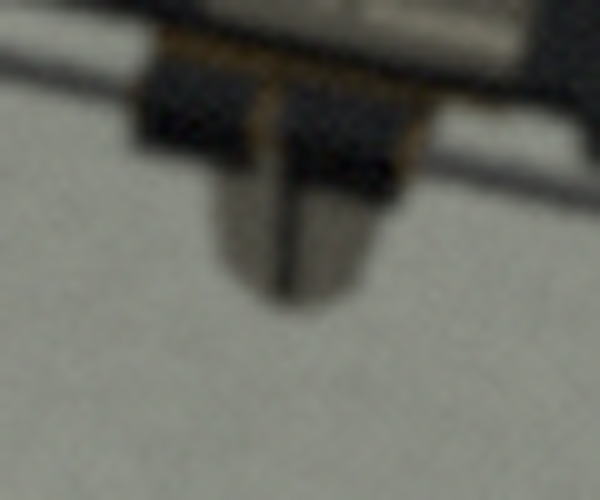

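The gripper closed on nothing and the rosette has not moved. In the scene view the fingertips appear at row 180, but the reported TCP projects to row 186. So the real fingertips look about 20 mm higher than the nominal TCP. I'll retry lower while watching the force.

move_arm([
  [0,0,0,0],
  [0,0,0,0],
  [0,0,0,0],
  [0,0,0,0],
  [0,0,0,0],
], gripper=0)

```text
time: 6.42
tool_pos: [0.5167, 0.1081, 0.1497]
tool_rot: [1.991, 1.571, -1.15]
contact_force: [0.0, -0.3, -0.8]
opening: 0.0459
```

move_arm([
  [0,0,0,0],
  [0,0,0,0],
  [0,0,0,0],
  [0,0,0,0],
  [0.02,0,0,0],
])

```text
time: 7.05
tool_pos: [0.5171, 0.1081, 0.1418]
tool_rot: [-3.124, 1.569, 0.018]
contact_force: [0.2, -0.0, -0.7]
opening: 0.0909
```

```bash
python3 -c "
from h import *
print(robot.observe()['opening']);to([.516,.1068,.006],1.57)"
```

```text
0.09090129100854391
t 7.05 inc [0.3396 0.0033 0.0033] twist 0.0012 q [ 0.061  0.398  1.6   -0.     1.142  1.631] yang -1.5703 zang -3.1411
```

move_arm([
  [0.1,0.003,0.003,0],
  [0.2,0.003,0.003,0],
  [0.28,0.003,0.003,0],
  [0.28,0.003,0.003,0],
  [0.28,0.003,0.003,0],
])

```text
time: 7.68
tool_pos: [0.5162, 0.1069, 0.0305]
tool_rot: [3.126, 1.569, -0.015]
contact_force: [0.4, 0.5, 0.1]
opening: 0.092
```

move_arm([
  [0.02,0,0,0],
  [0.04,0,0,0],
  [0.06,0,0,0],
  [0.06,0,0,0],
  [0.06,0,0,0],
])

```text
time: 8.3
tool_pos: [0.5156, 0.1068, 0.0056]
tool_rot: [1.511, 1.571, -1.63]
contact_force: [-0.4, 0.1, 0.5]
opening: 0.0918
```

Run:
```python
from h import *
s,im,p=shot('scene','s2'); to([.516,.1068,.006],1.57); print(s['contact_force'],proj(p,s['tool_pos']))
cv2.imwrite('pics/s2c.png',cv2.resize(im[150:240,290:390,::-1],None,fx=6,fy=6,interpolation=cv2.INTER_CUBIC))
```

```text
t 8.35 inc [-0.0005  0.0001 -0.0009] twist 0.0012 q [ 0.059  0.576  1.748 -0.     0.817  1.629] yang -1.5703 zang -3.1411
[-0.35737973  0.14964145  0.53003862] [335.93040961 221.85804198]
```

View pics/s2c.png

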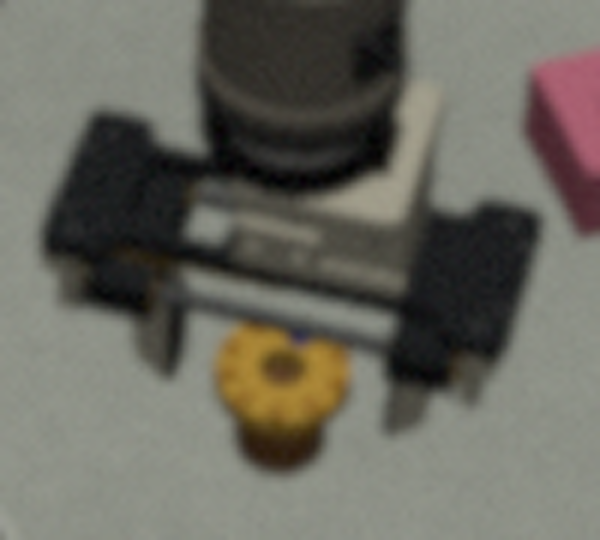

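move_arm([
  [0,0,0,0],
  [0,0,0,0],
  [0,0,0,0],
  [0,0,0,0],
  [0,0,0,0],
], gripper=1, squeeze=15)

```text
time: 8.98
tool_pos: [0.5155, 0.1068, 0.0057]
tool_rot: [2.075, 1.571, -1.066]
contact_force: [-0.9, 0.4, -0.4]
opening: 0.0577
```

move_arm([
  [0,0,0,0],
  [0,0,0,0],
])

```text
time: 9.22
tool_pos: [0.5155, 0.1068, 0.0057]
tool_rot: [2.193, 1.571, -0.948]
contact_force: [-0.6, -0.4, 0.8]
opening: 0.0575
```

move_arm([
  [-0.05,0,0,0],
  [-0.15,0,0,0],
  [-0.28,0,0,0],
  [-0.35,0,0,0],
  [-0.35,0,0,0],
])

```text
time: 9.85
tool_pos: [0.5168, 0.107, 0.1477]
tool_rot: [-3.097, 1.566, 0.046]
contact_force: [-0.1, 0.4, -1.0]
opening: 0.0579
```

Run:
```python
from h import *
s,im,p=shot('wrist','w7'); print(s['opening']);
to([.4075,-.2932,.14],-.244+np.pi/2)
g,b=gold(im); print([x[:3] for x in blobs(g|b,300)],[x[:3] for x in blobs(b,15)])
```

```text
0.05786175276625016
t 9.9 inc [0.0143 1.     0.2708] twist 0.2335 q [ 0.059  0.391  1.599 -0.     1.15   1.629] yang -1.5703 zang -3.1411
[(2716, [550.1, 166.4], [519, 136, 64, 62]), (4607, [317.7, 232.3], [260, 202, 116, 57]), (1314, [317.5, 296.2], [273, 288, 90, 21])] [(353, [312.2, 295.0], [300, 288, 25, 17])]
```

View pics/w7.png

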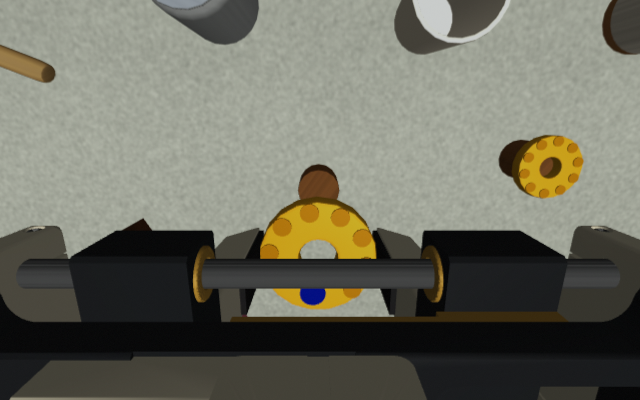

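move_arm([
  [0,0.15,0.04,0.05],
  [0.01,0.3,0.08,0.1],
  [0.01,0.45,0.12,0.15],
  [0.01,0.6,0.16,0.2],
  [0.01,0.75,0.2,0.23],
])

```text
time: 10.52
tool_pos: [0.4339, -0.1944, 0.1399]
tool_rot: [-0.35, 1.568, 2.55]
contact_force: [1.5, -0.4, -0.7]
opening: 0.0575
```

```bash
python3 -c "
from h import *
to([.406,-.2928,.10],-.244+np.pi/2)"
```

```text
t 10.53 inc [0.0994 0.2557 0.0087] twist 0.0023 q [-0.583  0.312  1.74   0.     1.093  1.23 ] yang -1.8124 zang 2.9
```

move_arm([
  [0,0.13,0.009,0],
  [0,0.255,0.009,0],
  [0.05,0.255,0.009,0],
  [0.07,0.255,0.009,0],
  [0.07,0.255,0.009,0],
])

```text
time: 11.15
tool_pos: [0.4073, -0.2902, 0.1123]
tool_rot: [-0.535, 1.567, 2.367]
contact_force: [-1.2, -0.8, -0.4]
opening: 0.0577
```

Run:
```python
from h import *
s,im,p=shot('wrist','w8'); to([.406,-.2928,.0325],-.244+np.pi/2); print(proj(p,np.array([.4045,-.2925,.080])),proj(p,np.array([.4113,-.2941,.059])))
s,im,p=shot('scene','s3'); cv2.imwrite('pics/s3c.png',cv2.resize(im[110:190,160:290,::-1],None,fx=5,fy=5,interpolation=cv2.INTER_CUBIC))
```

```text
t 11.2 inc [0.2016 0.0066 0.0028] twist 0.0044 q [-0.772  0.386  1.711 -0.     1.047  1.038] yang -1.8102 zang 2.9022
[322.48267454 213.92103734] [322.12528613 197.28401039]
```

View pics/w8.png

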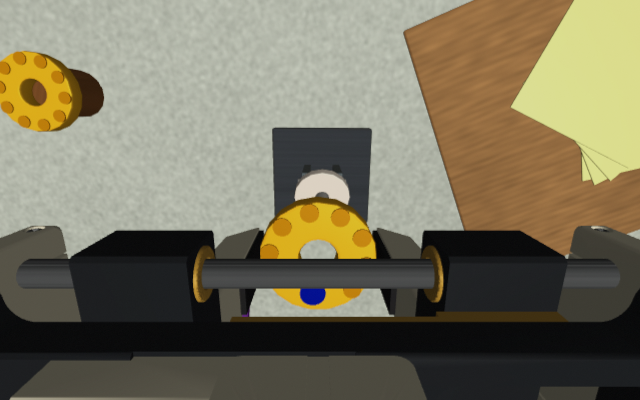

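View pics/s3c.png

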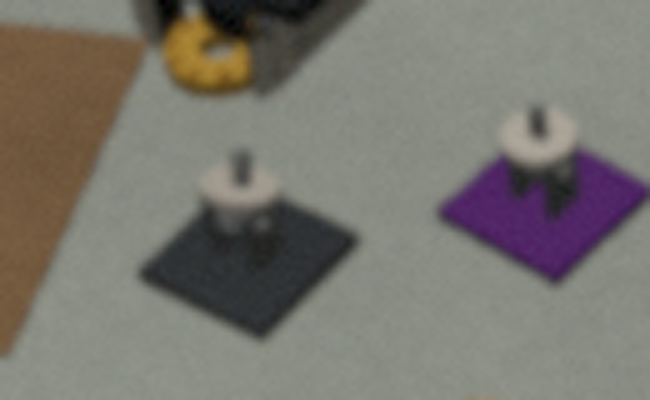

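move_arm([
  [0.03,0.007,0.003,0],
  [0.07,0.007,0.003,0],
  [0.11,0.007,0.003,0],
  [0.13,0.007,0.003,0],
  [0.13,0.007,0.003,0],
])

```text
time: 11.88
tool_pos: [0.4058, -0.2936, 0.0612]
tool_rot: [-0.458, 1.57, 2.443]
contact_force: [-0.9, -0.7, -0.9]
opening: 0.0577
```

Run:
```python
from h import *
s,im,p=shot('wrist','w9'); to([.406,-.2928,.0325],-.244+np.pi/2); print(proj(p,np.array([.4045,-.2925,.080])),proj(p,np.array([.4113,-.2941,.059])))
```

```text
t 11.93 inc [ 0.0732 -0.0026  0.001 ] twist 0.0036 q [-0.779  0.455  1.77  -0.     0.917  1.032] yang -1.811 zang 2.9014
[317.35207041 240.23913937] [317.33221652 217.11706762]
```

View pics/w9.png

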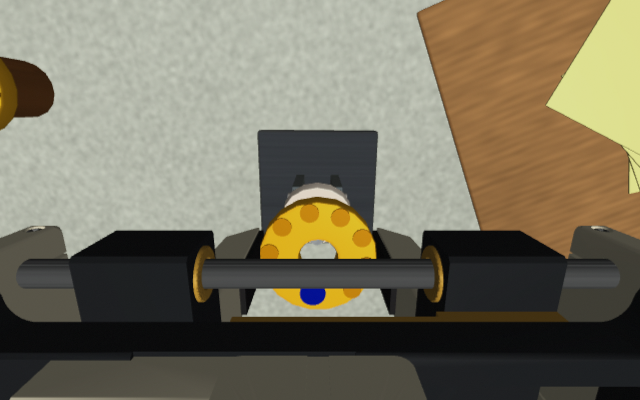

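move_arm([
  [0.015,-0.001,0.001,0],
  [0.03,-0.001,0.001,0],
  [0.04,-0.001,0.001,0],
  [0.05,-0.001,0.001,0],
  [0.05,-0.001,0.001,0],
])

```text
time: 12.55
tool_pos: [0.4056, -0.2932, 0.0413]
tool_rot: [-0.391, 1.57, 2.51]
contact_force: [0.0, -0.2, -0.2]
opening: 0.0574
```

move_arm([
  [0.006,0,-0.001,0],
  [0.012,0,-0.002,0],
  [0.018,0,-0.002,0],
  [0.022,0,-0.002,0],
  [0.022,0,-0.002,0],
])

```text
time: 13.18
tool_pos: [0.4064, -0.2935, 0.0328]
tool_rot: [-0.252, 1.571, 2.65]
contact_force: [0.0, -0.1, -0.8]
opening: 0.0578
```

Run:
```python
from h import *
s,im,p=shot('wrist','w10'); print(s['contact_force']); to([.407,-.293,.0325],-.244+np.pi/2)
s,im,p=shot('scene','s4'); cv2.imwrite('pics/s4c.png',cv2.resize(im[110:190,160:290,::-1],None,fx=5,fy=5,interpolation=cv2.INTER_CUBIC))
```

```text
[ 0.04716211 -0.1276248  -0.78055079]
t 13.22 inc [ 0.0008 -0.0016 -0.001 ] twist 0.0034 q [-0.778  0.499  1.797 -0.     0.846  1.033] yang -1.8112 zang 2.9012
```

View pics/w10.png

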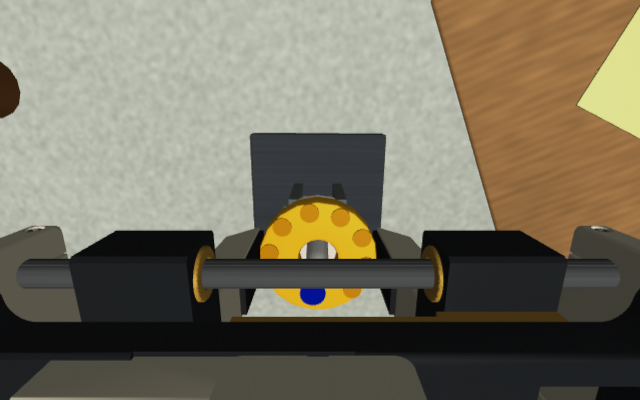

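View pics/s4c.png

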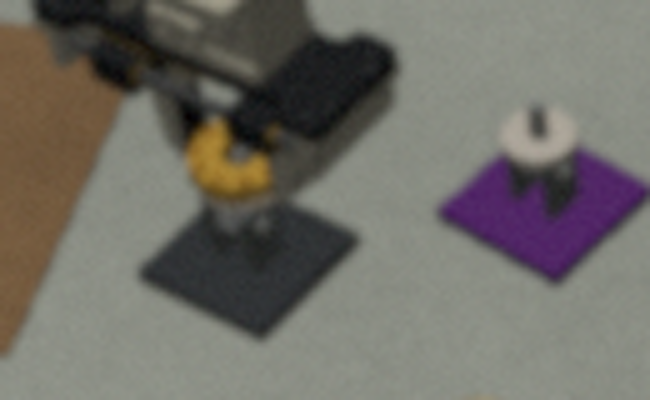

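move_arm([
  [0.003,0,-0.001,0],
  [0.005,0,-0.001,0],
  [0.005,0,-0.001,0],
])

```text
time: 13.65
tool_pos: [0.4069, -0.2937, 0.0309]
tool_rot: [2.285, 1.571, -1.097]
contact_force: [0.1, -0.3, 0.2]
opening: 0.0578
```

Threaded with no contact force so far. I open gently now so the rosette drops onto the pad.

move_arm([
  [0,0,0,0],
  [0,0,0,0],
  [0,0,0,0],
  [0,0,0,0],
  [0,0,0,0],
], gripper=0)

```text
time: 14.28
tool_pos: [0.4069, -0.2936, 0.0309]
tool_rot: [2.101, 1.571, -1.281]
contact_force: [-0.0, 0.0, 0.6]
opening: 0.0918
```

move_arm([
  [-0.02,0,0,0],
  [-0.1,0,0,0],
  [-0.2,0,0,0],
  [-0.3,0,0,0],
  [-0.3,0,0,0],
])

```text
time: 14.9
tool_pos: [0.4084, -0.2951, 0.1545]
tool_rot: [2.598, 1.563, -0.784]
contact_force: [-0.0, -0.1, 0.3]
opening: 0.0921
```

Run:
```python
from h import *
s,im,p=shot('wrist','w11'); print(s['time'],s['tool_pos'],s['opening'],proj(p,np.array([.4113,-.2941,.059])))
cv2.imwrite('pics/w11c.png',cv2.resize(im[120:270,230:410,::-1],None,fx=4,fy=4,interpolation=cv2.INTER_CUBIC))
```

```text
14.9 [ 0.40842124 -0.29508674  0.1544826 ] 0.09210430964701198 [316.19451641 188.84062717]
```

View pics/w11c.png

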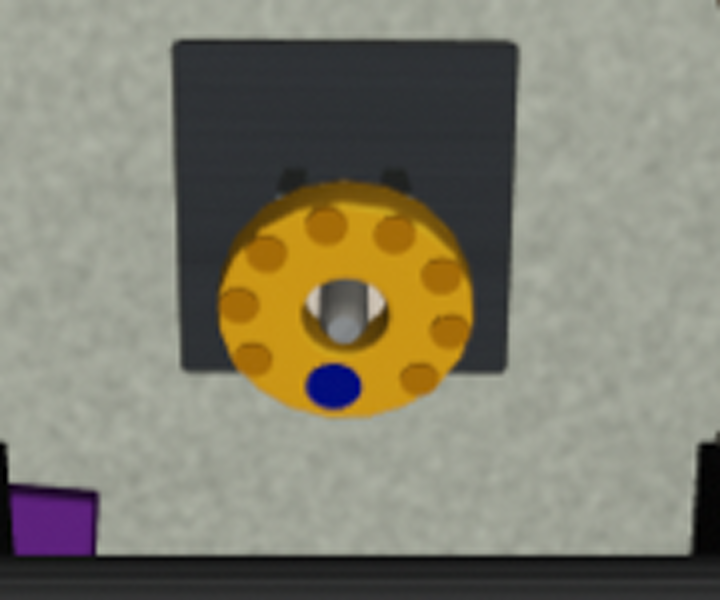

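move_arm([
  [0.03,0.15,0,0],
  [0.05,0.2,0,0],
  [0.05,0.2,0,0],
  [0.05,0.2,0,0],
])

```text
time: 15.45
tool_pos: [0.3877, -0.3702, 0.1304]
tool_rot: [-0.853, 1.569, 2.048]
contact_force: [0.2, -0.1, -0.7]
opening: 0.0919
```

Run:
```python
from h import *
import pickle
s,im,p=shot('wrist','w12'); s2=robot.observe(); print(s['tool_pos'],s2['tool_pos']); pickle.dump((s,p),open('w12.pkl','wb'))
```

```text
[ 0.3877413  -0.37020655  0.13035359] [ 0.38802306 -0.37020154  0.13073997]
```

move_arm([
  [0,-0.15,0.05,0],
  [0,-0.3,0.1,0],
  [0,-0.4,0.1,0],
  [0,-0.4,0.1,0],
  [0,-0.4,0.1,0],
])

```text
time: 16.12
tool_pos: [0.3875, -0.2065, 0.1313]
tool_rot: [2.489, 1.569, -0.891]
contact_force: [-0.9, -0.2, 0.2]
opening: 0.0919
```

Run:
```python
from h import *
import pickle
s,im,p=shot('wrist','w13'); s2=robot.observe(); print(s['tool_pos'],s2['tool_pos']); pickle.dump((s,p),open('w13.pkl','wb'))
out=[]
for n in('w12','w13'):
    s,p=pickle.load(open(n+'.pkl','rb')); c=proj(p,np.array([.405,-.293,.065])); print(n,c)
    im=cv2.imread(f'pics/{n}.png'); x,y=int(c[0])-45,int(c[1])-45; x=max(x,0);y=max(y,0); print(x,y); out.append(cv2.resize(im[y:y+90,x:x+90],(400,400),interpolation=cv2.INTER_CUBIC))
cv2.imwrite('pics/w1213.png',np.hstack(out))
```

```text
[ 0.38753101 -0.20651055  0.13130898] [ 0.3873771  -0.20693432  0.13113519]
w12 [223.28958297 201.08477314]
178 156
w13 [418.09498056 154.16016986]
373 109
```

View pics/w1213.png

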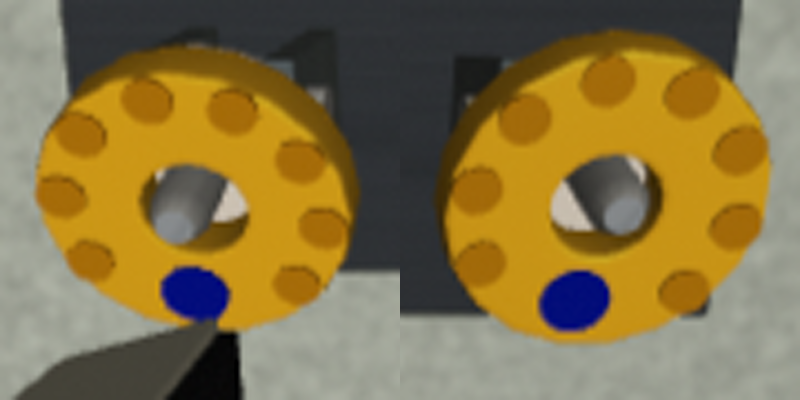

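Run:
```python
from h import *
import pickle
L=np.array([(195,293),(90,262),(61,196),(81,134),(147,101),(232,111),(301,161),(324,227),(297,284),(176,225)])*.225+[178,156]
Q=np.array([(175,300),(78,263),(77,190),(125,118),(207,80),(291,93),(340,150),(336,226),(284,291),(224,214)])*.225+[373,109]
p1=pickle.load(open('w12.pkl','rb'))[1];p2=pickle.load(open('w13.pkl','rb'))[1]
P=np.array([tri([rayfix(p1,a),rayfix(p2,b)]) for a,b in zip(L,Q)])
print(P.round(4))
F=P[:9]; c=F.mean(0); n=np.linalg.svd(F-c)[2][2]; n*=np.sign(n[2]); print('n',n,'tilt',np.arccos(n[2]),'lean dir',np.arctan2(n[1],n[0]),'expected',np.pi-.244)
print('res',((F-c)@n).round(4)); 
d=P[1:9]; print('center dots',d.mean(0), 'mean of 9',c)
print('tilt in stand plane', np.arctan2(-(n@np.array([np.cos(-.244),np.sin(-.244),0])),n[2]), 'sideways',n@np.array([-np.sin(-.244),np.cos(-.244),0]))
```

```text
[[ 0.3878 -0.2858  0.0642]
 [ 0.399  -0.2693  0.0661]
 [ 0.4131 -0.2706  0.0709]
 [ 0.4238 -0.2799  0.0752]
 [ 0.427  -0.2939  0.0771]
 [ 0.4215 -0.3075  0.0765]
 [ 0.4094 -0.3156  0.073 ]
 [ 0.3955 -0.3148  0.0686]
 [ 0.3849 -0.3054  0.0646]
 [ 0.4046 -0.2925  0.0794]]
n [-0.3037655   0.07100659  0.95009715] tilt 0.3172491676082563 lean dir 2.911961230039994 expected 2.8975926535897933
res [ 0.0002 -0.0002 -0.      0.0001  0.      0.     -0.0002 -0.      0.0001]
center dots [ 0.40926636 -0.29462943  0.07151284] mean of 9 [ 0.40687571 -0.29365028  0.07069653]
tilt in stand plane 0.31721857241418944 sideways -0.004482183340721674
```

Run:
```python
from h import *
p=robot.camera_params('top'); print(onz(p,(206.7,239.7),.11))
ps=robot.camera_params('scene')
im=cv2.imread('pics/scene0.png'); hsv=cv2.cvtColor(im,cv2.COLOR_BGR2HSV); m=(abs(hsv[...,0].astype(int)-70)<20)&(hsv[...,1]>100); m[:170]=0;m[240:]=0;m[:,:380]=0
print([b[:3] for b in blobs(m,10)])
for z in(.05,.08,.11): print(z,proj(ps,np.array([.4223,.3075,z])))
to([.4223,.3075,.17],1.5708)
```

```text
[0.42636708 0.31182779 0.11      ]
[(123, [427.3, 197.9], [422, 189, 11, 18])]
0.05 [422.1212654 202.214343 ]
0.08 [424.04906441 194.76427394]
0.11 [426.04836938 187.0378668 ]
t 16.18 inc [-0.0981 -1.2699  0.221 ] twist -0.2293 q [-0.665  0.258  1.847 -0.     1.036  1.146] yang -1.8109 zang 2.9015
```

move_arm([
  [-0.1,-0.15,0.02,-0.05],
  [-0.1,-0.3,0.05,-0.1],
  [-0.1,-0.45,0.08,-0.15],
  [-0.1,-0.6,0.11,-0.2],
  [-0.1,-0.75,0.14,-0.23],
])

```text
time: 16.8
tool_pos: [0.4047, 0.096, 0.1711]
tool_rot: [2.921, 1.57, -0.221]
contact_force: [1.3, -0.3, 1.0]
opening: 0.0917
```

Run:
```python
from h import *
to([.4263,.311,.17],1.5708)
```

```text
t 16.8 inc [ 0.0026 -0.5376 -0.0539] twist -0.0003 q [ 0.048  0.167  1.841 -0.     1.132  1.62 ] yang -1.5711 zang 3.1413
```

move_arm([
  [0,-0.15,-0.02,0],
  [0,-0.3,-0.05,0],
  [0,-0.45,-0.05,0],
  [0,-0.54,-0.05,0],
  [0,-0.54,-0.05,0],
])

```text
time: 17.42
tool_pos: [0.4244, 0.3124, 0.1702]
tool_rot: [0.332, 1.57, -2.807]
contact_force: [0.1, -0.7, -0.0]
opening: 0.0919
```

Run:
```python
from h import *
s,im,p=shot('wrist','w14'); print(s['tool_pos'])
for z in(.05,.08,.11): print(z,proj(p,np.array([.4263,.311,z])))
```

```text
[0.42437063 0.31236919 0.17016505]
0.05 [319.79463961 183.35137269]
0.08 [319.99412593 190.37685091]
0.11 [320.23861042 198.98706735]
```

View pics/w14.png

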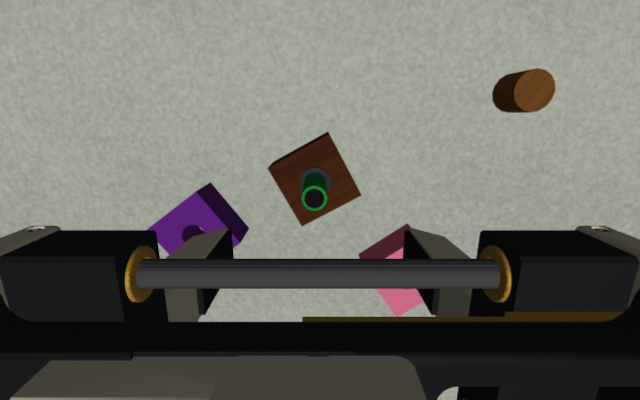

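Run:
```python
from h import *
s=robot.observe(); p=wristcam(s,robot.camera_params('wrist'))
im=cv2.imread('pics/w14.png'); cv2.imwrite('pics/w14c.png',cv2.resize(im[120:240,250:380],None,fx=5,fy=5,interpolation=cv2.INTER_CUBIC))
hsv=cv2.cvtColor(im,cv2.COLOR_BGR2HSV); m=(abs(hsv[...,0].astype(int)-70)<20)&(hsv[...,1]>120)&(hsv[...,2]>70); m[300:]=0
for b in blobs(m,20): print(b[:3])
```

```text
(237, [313.9, 197.2], [301, 185, 27, 26])
```

View pics/w14c.png

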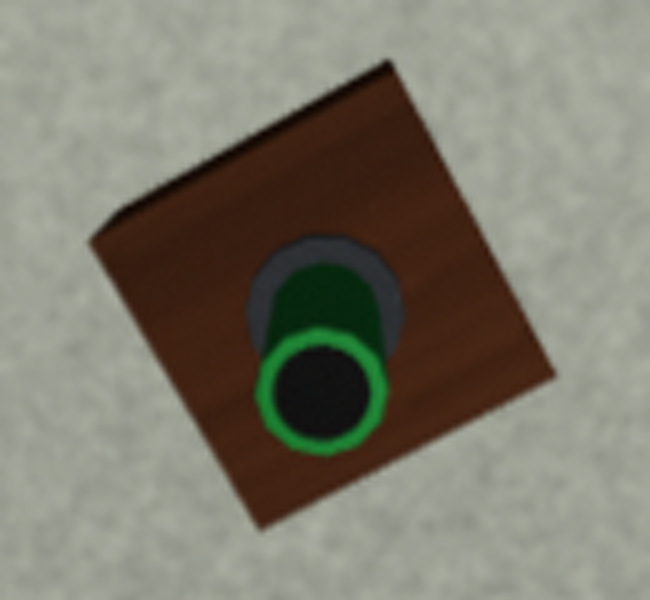

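Run:
```python
from h import *
s=robot.observe(); p=wristcam(s,robot.camera_params('wrist')); print(s['tool_pos'])
print(onz(p,(314.4,198.2),.11),onz(p,(315,182.6),.05),onz(p,(314.9,180.5),.045))
to([.4258,.3153,.038],1.5708)
```

```text
[0.42429406 0.31097077 0.17021304]
[0.42684358 0.31429503 0.11      ] [0.42693154 0.31428378 0.05      ] [0.42802452 0.31442411 0.045     ]
t 17.48 inc [ 0.3305 -0.0111 -0.004 ] twist 0.0012 q [ 0.487  0.367  1.563 -0.     1.212  2.057] yang -1.5695 zang -3.1403
```

move_arm([
  [0.05,-0.008,-0.006,0],
  [0.14,-0.008,-0.006,0],
  [0.22,-0.008,-0.006,0],
  [0.28,-0.008,-0.006,0],
  [0.28,-0.008,-0.006,0],
])

```text
time: 18.1
tool_pos: [0.4258, 0.3119, 0.0574]
tool_rot: [0.573, 1.567, -2.571]
contact_force: [0.3, 0.1, 0.1]
opening: 0.0919
```

Run:
```python
from h import *
s,im,p=shot('wrist','w15'); print(s['contact_force'])
to([.427,.3148,.038],1.5708)
s,im,p=shot('scene','s5'); cv2.imwrite('pics/s5c.png',cv2.resize(im[140:240,370:500,::-1],None,fx=5,fy=5,interpolation=cv2.INTER_CUBIC))
```

```text
[0.34023888 0.13964797 0.14511351]
t 18.15 inc [ 0.0519 -0.0053 -0.0008] twist -0.0015 q [ 0.488  0.502  1.694 -0.     0.947  2.06 ] yang -1.5724 zang 3.14
```

View pics/w15.png

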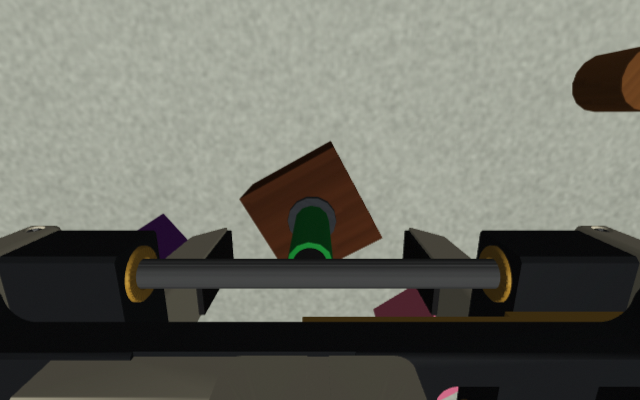

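View pics/s5c.png

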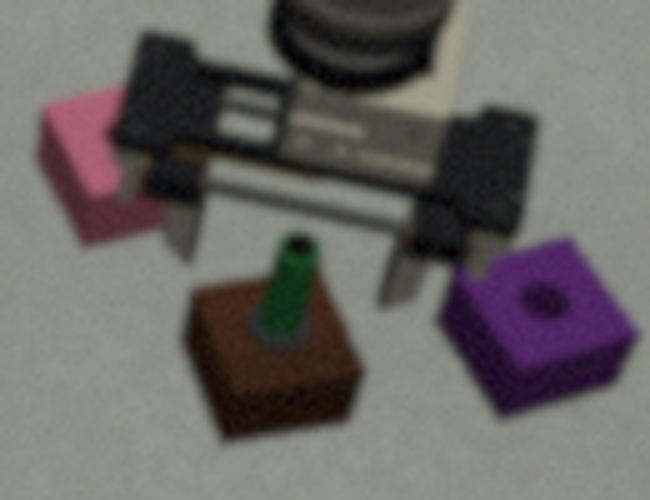

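move_arm([
  [0.01,-0.011,-0.001,0],
  [0.03,-0.011,-0.001,0],
  [0.05,-0.011,-0.001,0],
  [0.05,-0.011,-0.001,0],
])

```text
time: 18.7
tool_pos: [0.426, 0.3183, 0.038]
tool_rot: [0.562, 1.569, -2.579]
contact_force: [-0.8, 0.3, -0.9]
opening: 0.0916
```

Run:
```python
from h import *
s,im,p=shot('wrist','w16'); print(s['contact_force'])
to([.427,.3155,.038],1.5708)
s,im,p=shot('scene','s6'); cv2.imwrite('pics/s6c.png',cv2.resize(im[140:240,370:500,::-1],None,fx=5,fy=5,interpolation=cv2.INTER_CUBIC))
```

```text
[-0.84557869  0.32135537 -0.8849074 ]
t 18.75 inc [ 0.001   0.0074 -0.0016] twist 0.0006 q [ 0.498  0.535  1.705 -0.     0.903  2.068] yang -1.5702 zang -3.141
```

View pics/w16.png

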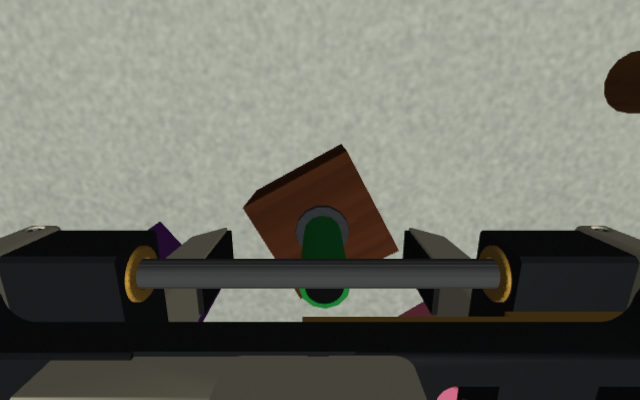

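View pics/s6c.png

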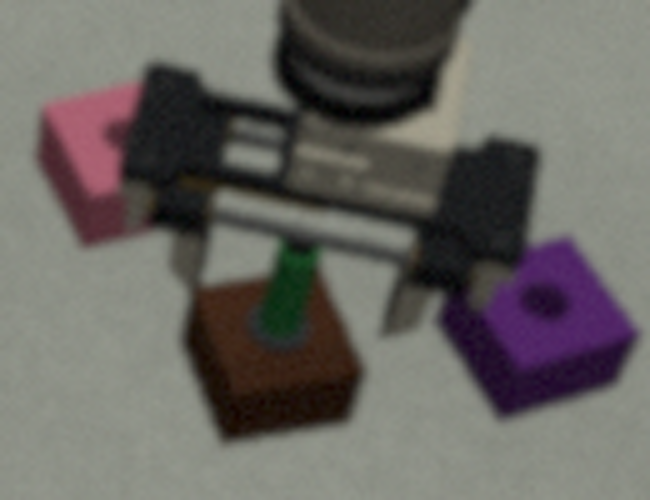

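move_arm([
  [0,0.005,-0.007,0],
  [0,0.005,-0.007,0],
  [0,0.005,-0.007,0],
])

```text
time: 19.18
tool_pos: [0.4296, 0.3166, 0.039]
tool_rot: [-2.88, 1.571, 0.262]
contact_force: [-0.1, 0.7, -0.4]
opening: 0.0921
```

Run:
```python
from h import *
s,im,p=shot('wrist','w17'); print(s['tool_pos'])
ps=robot.camera_params('scene'); print([proj(ps,np.array([.4265,.3165,z])) for z in(.038,.05,.06,.07)])
```

```text
[0.42957763 0.3165509  0.0389532 ]
[array([424.56912288, 207.17139357]), array([425.34641996, 204.27094522]), array([426.00274028, 201.82191608]), array([426.66700494, 199.34324297])]
```

View pics/w17.png

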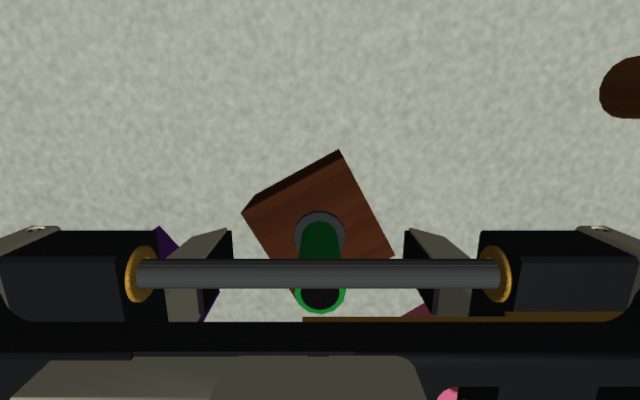

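move_arm([
  [0,0,0,0],
  [0,0,0,0],
  [0,0,0,0],
  [0,0,0,0],
  [0,0,0,0],
], gripper=1, squeeze=8)

```text
time: 19.85
tool_pos: [0.4295, 0.3166, 0.0388]
tool_rot: [1.438, 1.571, -1.703]
contact_force: [-0.5, -0.4, -0.3]
opening: 0.0464
```

move_arm([
  [0,0,0,0],
  [0,0,0,0],
  [0,0,0,0],
  [0,0,0,0],
  [0,0,0,0],
])

```text
time: 20.48
tool_pos: [0.4294, 0.3165, 0.0388]
tool_rot: [1.055, 1.571, -2.086]
contact_force: [0.0, -0.3, -0.0]
opening: 0.0221
```

move_arm([
  [-0.01,0,0,0],
  [-0.02,0,0,0],
  [-0.035,0,0,0],
  [-0.035,0,0,0],
])

```text
time: 20.98
tool_pos: [0.4299, 0.3168, 0.0535]
tool_rot: [-2.702, 1.569, 0.44]
contact_force: [-0.4, 0.4, -0.6]
opening: 0.0219
```

Run:
```python
from h import *
s,im,p=shot('wrist','w18'); print(s['tool_pos'],s['contact_force'])
s,im,p=shot('scene','s7'); cv2.imwrite('pics/s7c.png',cv2.resize(im[140:240,370:500,::-1],None,fx=5,fy=5,interpolation=cv2.INTER_CUBIC))
```

```text
[0.42989208 0.31681662 0.05350997] [-0.41395858  0.43904738 -0.56260056]
```

View pics/w18.png

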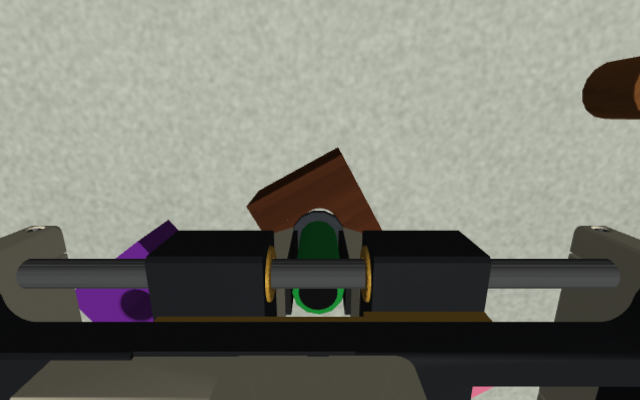

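View pics/s7c.png

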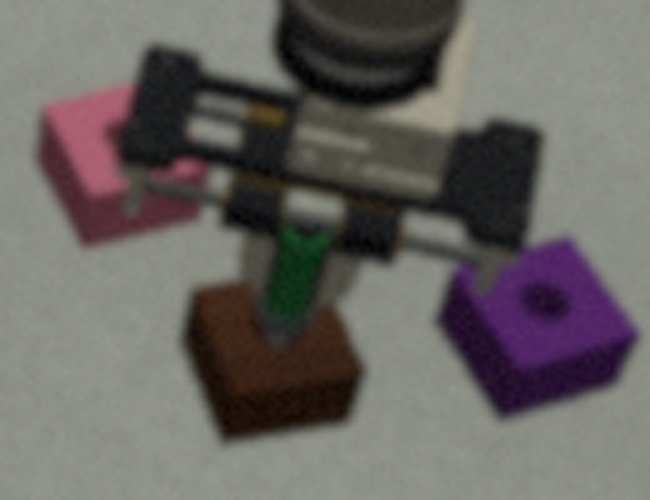

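move_arm([
  [0,0,0.004,0],
  [0,0,0.008,0],
  [0,0,0.012,0],
  [0,0,0.016,0],
  [0,0,0.02,0],
], squeeze=6)

```text
time: 21.7
tool_pos: [0.4217, 0.3166, 0.053]
tool_rot: [-3.081, 1.57, 0.061]
contact_force: [1.6, 0.0, 1.4]
opening: 0.0219
```

Run:
```python
from h import *
s,im,p=shot('wrist','w19'); print(s['tool_pos'],s['contact_force'],s['torque'])
cv2.imwrite('pics/w19c.png',cv2.resize(im[190:330,240:400,::-1],None,fx=4,fy=4,interpolation=cv2.INTER_CUBIC))
```

```text
[0.42171283 0.31658989 0.05301205] [1.55203611 0.03765299 1.44793818] [-0.07367168 -0.28239235  0.04164373]
```

View pics/w19c.png

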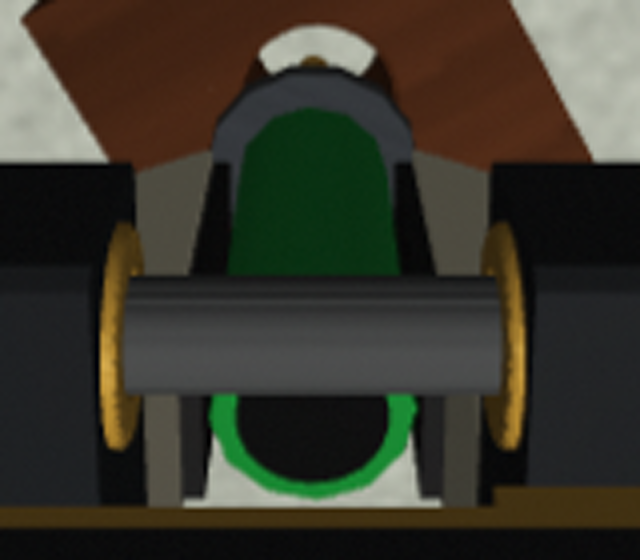

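The probe is pivoting in the light grip: the brass tip now shows ahead of the collar, at only 1.6 N. I continue the pull.

move_arm([
  [0,0,0.005,0],
  [0,0,0.01,0],
  [0,0,0.015,0],
  [0,0,0.02,0],
  [0,0,0.025,0],
])

```text
time: 22.38
tool_pos: [0.4113, 0.3166, 0.0528]
tool_rot: [0.714, 1.571, -2.427]
contact_force: [1.6, -0.3, -0.1]
opening: 0.0215
```

Run:
```python
from h import *
s,im,p=shot('wrist','w20'); print(s['tool_pos'],s['contact_force'],s['torque'])
cv2.imwrite('pics/w20c.png',cv2.resize(im[190:330,240:400,::-1],None,fx=4,fy=4,interpolation=cv2.INTER_CUBIC))
```

```text
[0.41126637 0.31658268 0.05276996] [ 1.61543478 -0.25928171 -0.05141687] [-0.03691277 -0.32502627  0.02311409]
```

View pics/w20c.png

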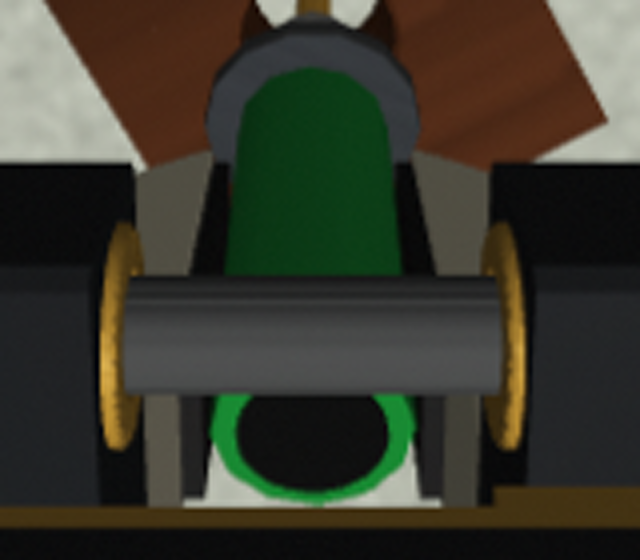

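move_arm([
  [0,0,0,0],
  [-0.02,0,0,0],
  [-0.06,0,0,0],
  [-0.12,0,0,0],
  [-0.2,0,0,0],
], squeeze=20)

```text
time: 23.05
tool_pos: [0.4106, 0.3163, 0.1333]
tool_rot: [0.401, 1.568, -2.741]
contact_force: [0.6, 0.1, -0.8]
opening: 0.0215
```

move_arm([
  [-0.1,0,0.05,0],
  [-0.1,0,0.1,0],
  [-0.1,0,0.1,0],
])

```text
time: 23.42
tool_pos: [0.3703, 0.3166, 0.1735]
tool_rot: [-0.601, 1.571, 2.542]
contact_force: [-0.4, -0.2, -0.3]
opening: 0.0218
```

Run:
```python
from h import *
s,im,p=shot('wrist','w21'); print(s['time'],s['tool_pos'],s['contact_force'],s['opening'])
cv2.imwrite('pics/w21c.png',cv2.resize(im[130:330,220:420,::-1],None,fx=3,fy=3,interpolation=cv2.INTER_CUBIC))
s,im,p=shot('scene','s8'); cv2.imwrite('pics/s8c.png',cv2.resize(im[110:240,350:500,::-1],None,fx=4,fy=4,interpolation=cv2.INTER_CUBIC))
```

```text
23.425 [0.37029356 0.31658695 0.17347942] [-0.42392705 -0.21303816 -0.25521281] 0.021770267693744776
```

View pics/w21c.png

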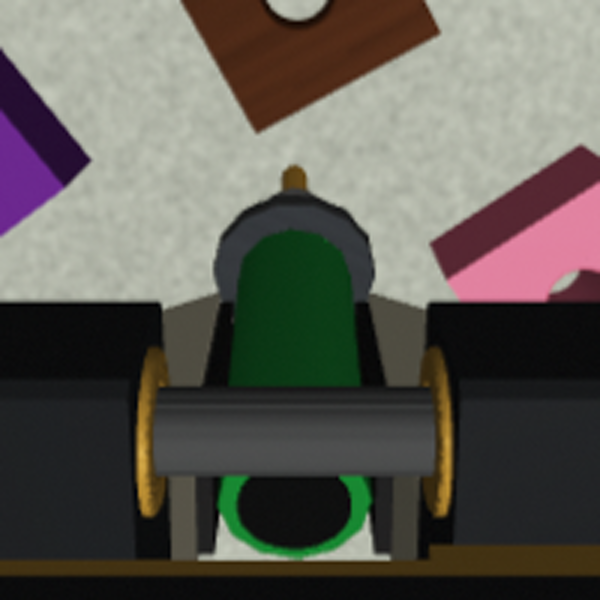

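View pics/s8c.png

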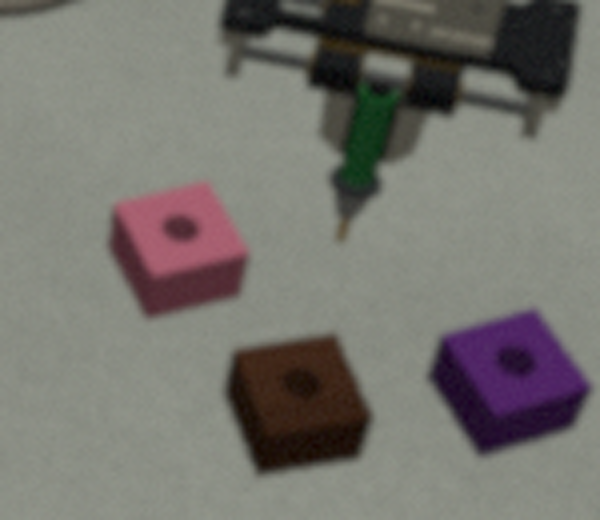

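Run:
```python
from h import *
im=cv2.imread('pics/w21.png'); cv2.imwrite('pics/w21d.png',cv2.resize(im[178:248,282:352],None,fx=8,fy=8,interpolation=cv2.INTER_CUBIC))
cv2.imwrite('pics/w21e.png',cv2.resize(im[250:320,282:352],None,fx=8,fy=8,interpolation=cv2.INTER_CUBIC))
```

```text
(no output)
```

View pics/w21d.png

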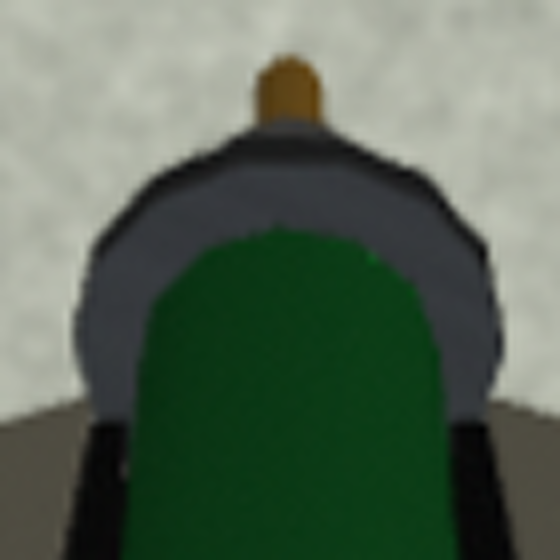

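View pics/w21e.png

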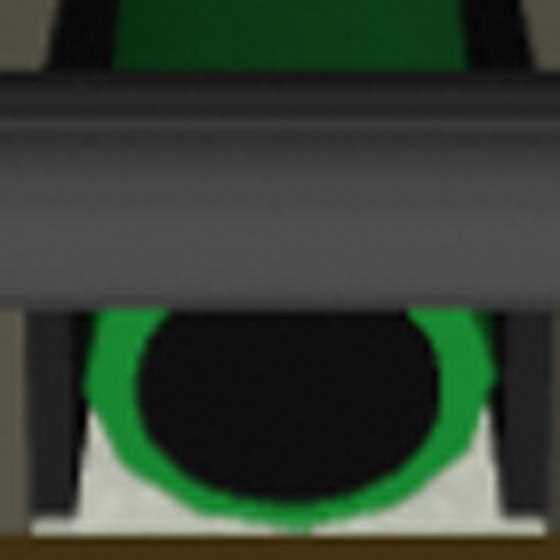

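```bash
cat > fit.py <<'E'
import numpy as np
from scipy.optimize import least_squares
from cell import robot
p=robot.camera_params('wrist'); T=np.array(p['tool_from_camera']); R=T[:3,:3]; t=T[:3,3]
def row(X):
    c=R.T@(X-t); return p['fy']*c[1]/c[2]+p['cy']
def pt(v,d,r):  # d along to tip, r toward -z perp
    gx,gz,a=v; ax=np.array([np.cos(a),0,-np.sin(a)]); pe=np.array([-np.sin(a),0,-np.cos(a)])
    return np.array([gx,0,gz])+ax*d+pe*r
def solve(F,gx=None):
    f=lambda v:[row(pt(v,d,r))-y for d,r,y in F]+[(v[0]+.041)/.003]
    s=least_squares(f,[-.041,0,.27]); return s.x,np.round(s.fun,2)
E
python3 - <<'E'
from fit import *
F=[(.074,0,188.6),(.030,.011,206.5),(.030,.016,198.6),(.035,.016,194.9),(-.030,-.011,315.9)]
print(solve(F)); print(solve(F[:1]+F[4:])); print(solve(F[1:]))
E
```

```text
(array([-0.03876059,  0.0007097 ,  0.23626884]), array([ 0.37, -0.3 ,  0.  , -0.37,  0.31,  0.75]))
(array([-0.041     , -0.0008676 ,  0.22478917]), array([0., 0., 0.]))
(array([-0.04105198, -0.00055508,  0.20113758]), array([-0.01,  0.08, -0.06, -0.01, -0.02]))
```

The fit to the wrist view gives a probe tilt of about 0.23 rad in the grip, and the pad needs 0.317. I go back into the hole along the same path and pull about 5 mm further.

move_arm([
  [0.0,0,-0.1,0],
  [0.1,0,-0.102,0],
  [0.2,0,-0.102,0],
  [0.24,0,-0.102,0],
  [0.24,0,-0.102,0],
])

```text
time: 24.15
tool_pos: [0.4118, 0.3158, 0.075]
tool_rot: [0.532, 1.567, -2.61]
contact_force: [-0.6, 0.4, -0.6]
opening: 0.0219
```

move_arm([
  [0.02,0,0,0],
  [0.04,0,0,0],
  [0.06,0,0,0],
  [0.06,0,0,0],
])

```text
time: 24.65
tool_pos: [0.4121, 0.3165, 0.0524]
tool_rot: [0.699, 1.57, -2.442]
contact_force: [-0.2, -0.2, -1.4]
opening: 0.0217
```

Run:
```python
from h import *
s,im,p=shot('wrist','w22'); print(s['time'],s['tool_pos'],s['contact_force'],s['opening'])
cv2.imwrite('pics/w22c.png',cv2.resize(im[130:330,220:420,::-1],None,fx=3,fy=3,interpolation=cv2.INTER_CUBIC))
```

```text
24.65 [0.41209123 0.31645568 0.05237563] [-0.20293893 -0.23865202 -1.36934097] 0.021708140963055962
```

View pics/w22c.png

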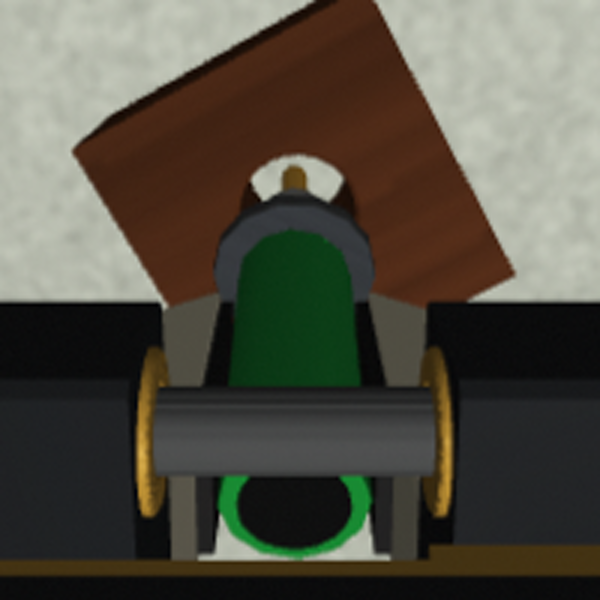

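move_arm([
  [0,0,0,0],
  [0,0,0.004,0],
  [0,0,0.008,0],
  [0,0,0.013,0],
  [0,0,0.018,0],
], squeeze=6)

```text
time: 25.32
tool_pos: [0.4051, 0.3166, 0.053]
tool_rot: [-2.874, 1.57, 0.268]
contact_force: [1.4, 0.0, 0.2]
opening: 0.0219
```

Run:
```python
from h import *
s,im,p=shot('wrist','w23'); print(s['time'],s['tool_pos'],s['contact_force'],s['opening'])
cv2.imwrite('pics/w23d.png',cv2.resize(im[170:248,282:352,::-1],None,fx=7,fy=7,interpolation=cv2.INTER_CUBIC))
```

```text
25.325 [0.40514162 0.31663518 0.05296581] [1.35501388 0.02363191 0.20312347] 0.02187183661889795
```

View pics/w23d.png

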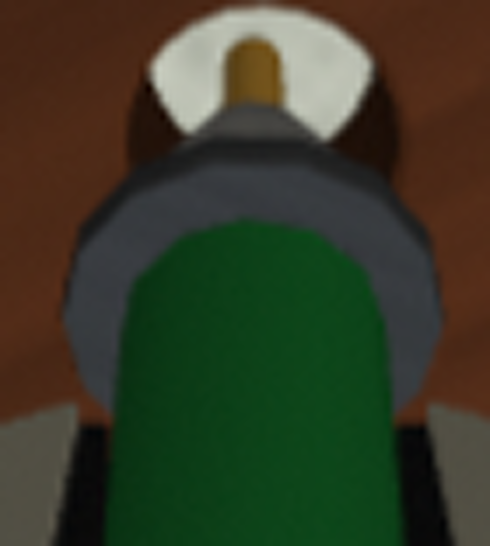

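Run:
```python
from fit import *
import cv2
im=cv2.imread('pics/w23.png'); cv2.imwrite('pics/w23e.png',cv2.resize(im[280:325,282:352],None,fx=7,fy=7,interpolation=cv2.INTER_CUBIC))
F=[(.074,0,179.4),(.030,.011,201),(.030,.016,193.1),(.035,.016,190)]
print(solve(F));
```

```text
(array([-0.04074385, -0.00113395,  0.31796265]), array([ 0.1 ,  0.22,  0.64, -0.95,  0.09]))
```

View pics/w23e.png

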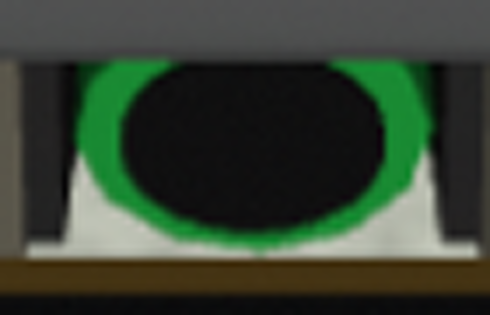

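move_arm([
  [0,0,0,0],
  [-0.02,0,0,0],
  [-0.06,0,0,0],
  [-0.12,0,0,0],
  [-0.2,0,0,0],
], squeeze=20)

```text
time: 26.0
tool_pos: [0.4042, 0.3162, 0.1333]
tool_rot: [0.461, 1.568, -2.68]
contact_force: [-0.5, -0.2, -1.1]
opening: 0.0215
```

move_arm([
  [-0.1,0,0.05,0],
  [-0.1,0,0.05,0],
  [-0.1,0,0.05,0],
  [-0.1,0,0.05,0],
])

```text
time: 26.5
tool_pos: [0.3847, 0.3161, 0.1716]
tool_rot: [0.571, 1.568, -2.57]
contact_force: [-0.1, -0.8, -1.3]
opening: 0.0216
```

Run:
```python
from h import *
from fit import solve
F=[(.074,0,179.4),(.030,.011,201),(.030,.016,193.1),(.035,.016,190),(-.03,-.011,315.7)]
print(solve(F)); 
s,im,p=shot('wrist','w24'); print(s['time'],s['tool_pos'],s['contact_force'],s['opening'])
cv2.imwrite('pics/w24d.png',cv2.resize(im[170:248,282:352,::-1],None,fx=7,fy=7,interpolation=cv2.INTER_CUBIC))
```

```text
(array([-0.03941755, -0.00091859,  0.3152794 ]), array([ 0.27,  0.06,  0.51, -1.02,  0.18,  0.53]))
26.5 [0.38465693 0.31611591 0.17156549] [-0.05541742 -0.75488451 -1.29513008] 0.02160683433283279
```

View pics/w24d.png

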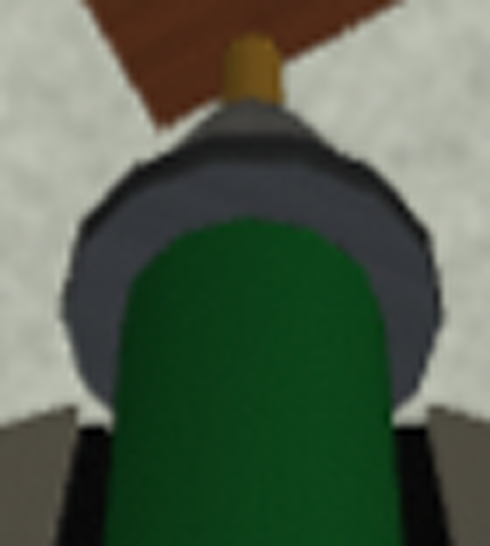

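Run:
```python
from h import *
to([.3515,-.2773,.17],1.3416)
```

```text
t 26.55 inc [0.0062 1.4836 0.0833] twist 0.2191 q [ 0.534  0.317  1.634 -0.     1.193  2.105] yang -1.5706 zang -3.1414
```

move_arm([
  [0,0.08,0,0.03],
  [0,0.2,0,0.07],
  [0,0.34,0,0.11],
  [0,0.48,0.02,0.15],
  [0,0.6,0.03,0.2],
], squeeze=30)

```text
time: 27.18
tool_pos: [0.3724, 0.0747, 0.1722]
tool_rot: [0.391, 1.569, -2.962]
contact_force: [1.4, -0.1, -1.2]
opening: 0.0215
```

Run:
```python
from h import *
to([.3515,-.2773,.17],1.3416)
```

```text
t 27.18 inc [ 0.0058  0.8715 -0.1332] twist 0.0174 q [-0.004  0.1    1.919 -0.     1.124  1.778] yang -1.7818 zang 2.9306
```

move_arm([
  [0,0.14,-0.02,0],
  [0,0.28,-0.04,0.01],
  [0,0.43,-0.065,0.017],
  [0,0.57,-0.085,0.017],
  [0,0.7,-0.105,0.017],
])

```text
time: 27.8
tool_pos: [0.3555, -0.2081, 0.1723]
tool_rot: [-0.532, 1.57, 2.382]
contact_force: [0.9, 0.5, -0.9]
opening: 0.0213
```

move_arm([
  [0,0.12,-0.02,0],
  [0,0.17,-0.028,0],
  [0,0.17,-0.028,0],
  [0,0.17,-0.028,0],
])

```text
time: 28.3
tool_pos: [0.3517, -0.2735, 0.1725]
tool_rot: [-0.814, 1.569, 2.101]
contact_force: [0.9, -0.3, -1.6]
opening: 0.0214
```

Run:
```python
from h import *
s,im,p=shot('wrist','w25'); print(s['tool_pos'],s['contact_force'])
to([.3515,-.2773,.1354],1.3416); print(proj(p,np.array([.3878,-.2858,.0642])))
_,b=gold(im); print([x[:3] for x in blobs(b,10)])
```

```text
[ 0.35169478 -0.27351585  0.17249522] [ 0.89613911 -0.31159559 -1.56463649]
t 28.35 inc [ 0.0932  0.0097 -0.0014] twist 0.0035 q [-0.833  0.221  1.766  0.     1.155  0.963] yang -1.7963 zang 2.9161
[322.73189292 147.85641615]
[(125, [322.2, 147.6], [316, 142, 13, 12])]
```

View pics/w25.png

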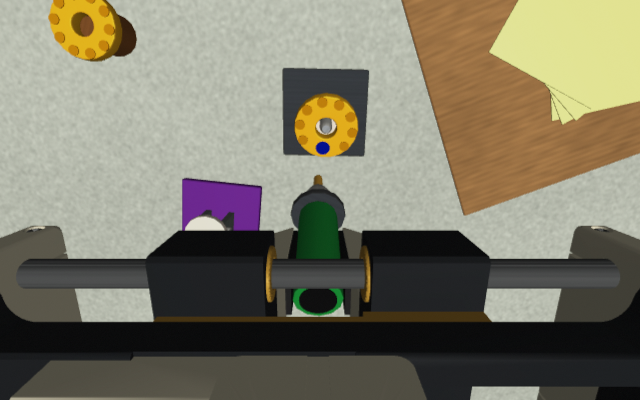

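move_arm([
  [0.03,0.01,-0.001,0.003],
  [0.06,0.01,-0.001,0.003],
  [0.085,0.01,-0.001,0.003],
  [0.093,0.01,-0.001,0.003],
  [0.093,0.01,-0.001,0.003],
])

```text
time: 28.98
tool_pos: [0.3513, -0.2788, 0.1355]
tool_rot: [-0.493, 1.57, 2.418]
contact_force: [-0.2, 0.5, -1.3]
opening: 0.0215
```

Run:
```python
from h import *
s,im,p=shot('wrist','w26'); print(s['tool_pos'],s['contact_force'])
to([.3515,-.2773,.1354],1.3416); print(proj(p,np.array([.3878,-.2858,.0642])))
_,b=gold(im); print([x[:3] for x in blobs(b,10)])
cv2.imwrite('pics/w26c.png',cv2.resize(im[110:230,250:390,::-1],None,fx=5,fy=5,interpolation=cv2.INTER_CUBIC))
```

```text
[ 0.35125446 -0.27875297  0.13545265] [-0.21060621  0.53472808 -1.27634758]
t 29.02 inc [ 0.0009 -0.004   0.0007] twist -0.0007 q [-0.842  0.269  1.816 -0.     1.057  0.959] yang -1.8007 zang 2.9117
[316.70802599 153.550535  ]
[(161, [316.1, 153.3], [309, 147, 15, 14])]
```

View pics/w26c.png

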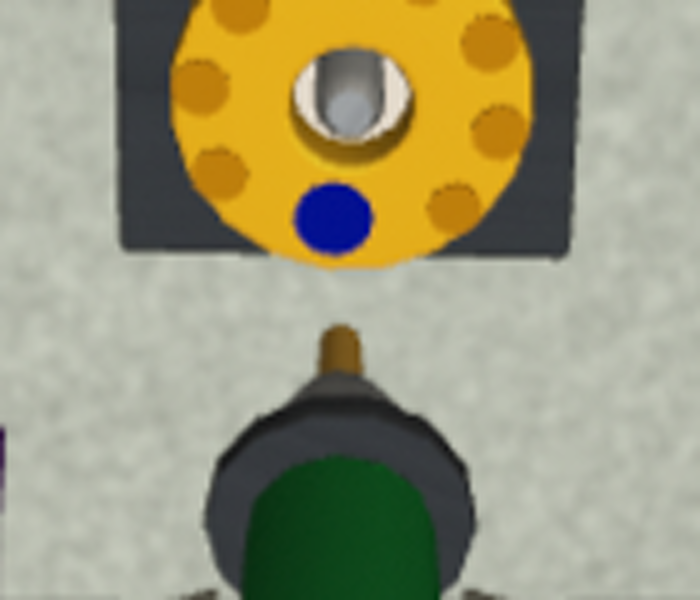

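move_arm([
  [0.02,-0.004,-0.006,0],
  [0.04,-0.004,-0.012,0],
  [0.06,-0.004,-0.019,0],
  [0.071,-0.004,-0.023,0],
  [0.071,-0.004,-0.023,0],
])

```text
time: 29.65
tool_pos: [0.3606, -0.2792, 0.1069]
tool_rot: [-0.53, 1.57, 2.382]
contact_force: [-0.5, 0.3, -1.5]
opening: 0.0212
```

Run:
```python
from h import *
s,im,p=shot('wrist','w27'); print(s['tool_pos'],s['contact_force'])
to([.3636,-.2801,.0974],1.3416); print(proj(p,np.array([.3878,-.2858,.0642])))
_,b=gold(im); print([x[:3] for x in blobs(b,10)])
cv2.imwrite('pics/w27c.png',cv2.resize(im[110:230,250:390,::-1],None,fx=5,fy=5,interpolation=cv2.INTER_CUBIC))
s,im,p=shot('scene','s9'); cv2.imwrite('pics/s9c.png',cv2.resize(im[90:190,160:290,::-1],None,fx=5,fy=5,interpolation=cv2.INTER_CUBIC))
```

```text
[ 0.36057301 -0.27923651  0.10685934] [-0.51900203  0.28032485 -1.50363749]
t 29.7 inc [ 0.0244  0.0002 -0.0076] twist -0.0006 q [-0.827  0.319  1.836 -0.     0.986  0.973] yang -1.8006 zang 2.9118
[318.80934555 170.72003202]
[(176, [318.3, 169.9], [310, 163, 17, 15])]
```

View pics/w27c.png

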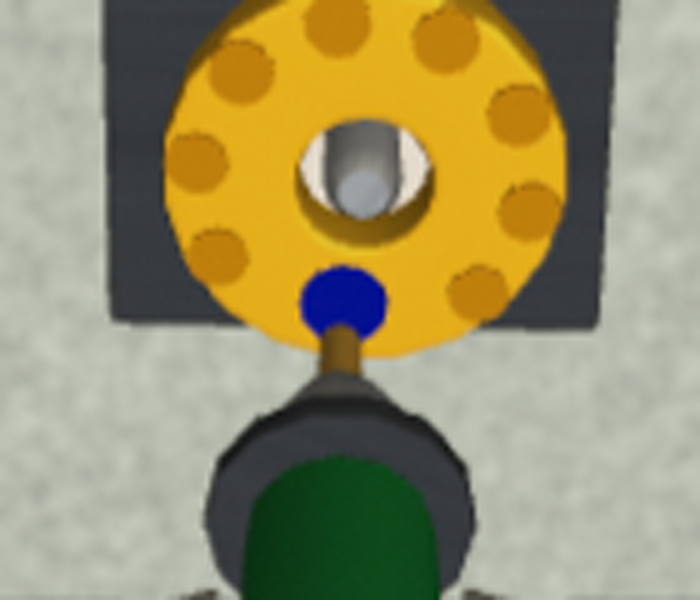

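View pics/s9c.png

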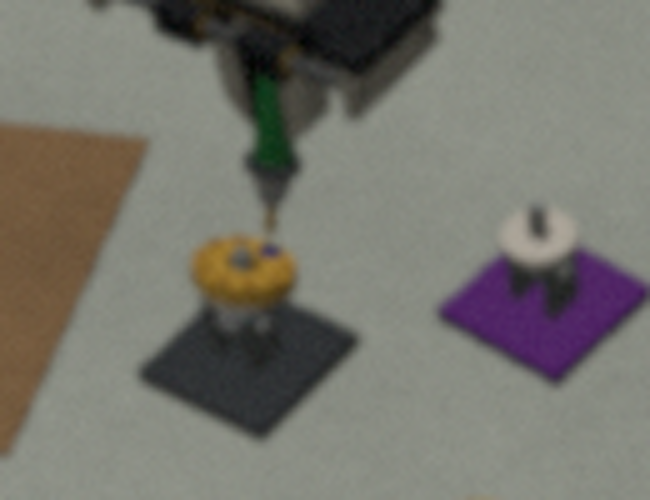

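move_arm([
  [0.007,0,-0.002,0],
  [0.013,0,-0.004,0],
  [0.019,0,-0.006,0],
  [0.019,0,-0.006,0],
])

```text
time: 30.25
tool_pos: [0.3629, -0.2798, 0.0995]
tool_rot: [-0.401, 1.57, 2.51]
contact_force: [-0.3, -0.2, -1.5]
opening: 0.0215
```

move_arm([
  [0.0025,0,-0.0008,0],
  [0.005,0,-0.0016,0],
  [0.005,0,-0.0016,0],
])

```text
time: 30.62
tool_pos: [0.3636, -0.28, 0.0976]
tool_rot: [0.401, 1.571, -2.971]
contact_force: [-0.2, 0.2, -0.7]
opening: 0.0214
```

Run:
```python
from h import *
s,im,p=shot('wrist','w28'); print(s['tool_pos'],s['contact_force'])
to([.3636,-.2801,.0974],1.3416); print(proj(p,np.array([.3878,-.2858,.0642])), robot.observe()['contact_force'])
cv2.imwrite('pics/w28c.png',cv2.resize(im[110:230,250:390,::-1],None,fx=5,fy=5,interpolation=cv2.INTER_CUBIC))
```

```text
[ 0.36356036 -0.28002735  0.09762212] [-0.17536097  0.21619016 -0.68530129]
t 30.68 inc [ 0.0007  0.0001 -0.0001] twist -0.0007 q [-0.824  0.337  1.841 -0.     0.963  0.977] yang -1.8007 zang 2.9117
[318.68271699 177.29077603] [ 0.95548016 -0.01975765 -2.0500474 ]
```

View pics/w28c.png

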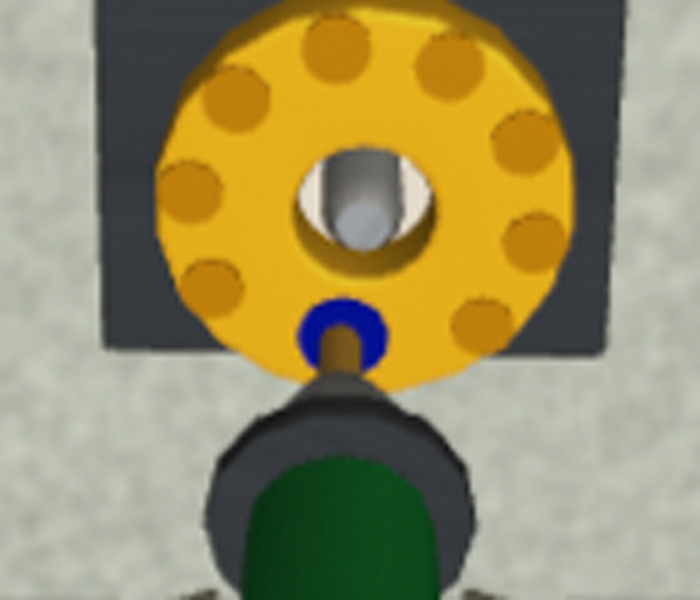

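move_arm([
  [0.002,0,-0.0007,0],
  [0.004,0,-0.0013,0],
  [0.006,0,-0.002,0],
  [0.007,0,-0.0023,0],
  [0.007,0,-0.0023,0],
])

```text
time: 31.3
tool_pos: [0.3645, -0.2803, 0.0949]
tool_rot: [1.894, 1.571, -1.477]
contact_force: [-0.4, -0.1, 0.7]
opening: 0.0213
```

move_arm([
  [0,0,0,0],
  [0,0,0,0],
])

```text
time: 31.55
tool_pos: [0.3645, -0.2803, 0.0949]
tool_rot: [2.073, 1.571, -1.298]
contact_force: [-1.1, -0.1, 0.3]
opening: 0.0216
```

Run:
```python
from h import *
F=[]
for i in range(4):
    s,im,p=shot('wrist','w29'); F.append(s['contact_force'])
print(s['time'],s['tool_pos'],np.mean(F,0))
to([.3636,-.2801,.0974],1.3416); print(proj(p,np.array([.3878,-.2858,.0642])))
cv2.imwrite('pics/w29c.png',cv2.resize(im[110:230,250:390,::-1],None,fx=5,fy=5,interpolation=cv2.INTER_CUBIC))
```

```text
31.7 [ 0.36447428 -0.28026798  0.09490324] [-0.74485115 -0.10239647  0.24466335]
t 31.75 inc [-0.0063  0.0001  0.0023] twist -0.0007 q [-0.822  0.342  1.843 -0.     0.957  0.978] yang -1.8007 zang 2.9117
[318.64719728 179.36073538]
```

View pics/w29c.png

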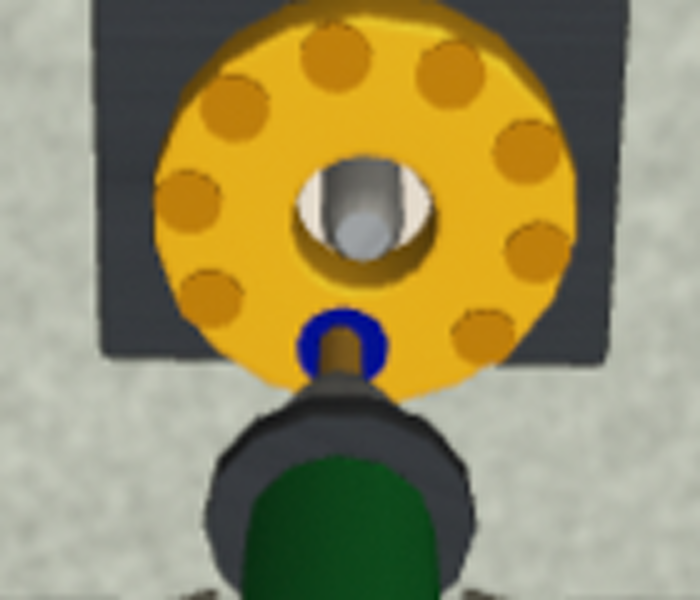

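move_arm([
  [0.002,0,-0.0007,0],
  [0.004,0,-0.0013,0],
  [0.006,0,-0.002,0],
  [0.008,0,-0.0026,0],
  [0.008,0,-0.0026,0],
])

```text
time: 32.38
tool_pos: [0.3655, -0.2805, 0.0917]
tool_rot: [1.44, 1.571, -1.931]
contact_force: [-0.7, 0.7, 0.0]
opening: 0.0215
```

move_arm([
  [0,0,0,0],
  [0,0,0,0],
  [0,0,0,0],
  [0,0,0,0],
])

```text
time: 32.88
tool_pos: [0.3655, -0.2805, 0.0917]
tool_rot: [2.24, 1.571, -1.132]
contact_force: [-1.3, 0.6, 1.5]
opening: 0.0212
```

Run:
```python
from h import *
F=[]
for i in range(6):
    s,im,p=shot('wrist','w30'); F.append(s['contact_force'])
print(s['time'],s['tool_pos'],np.mean(F,0),np.std(F,0),s['opening'])
to([.3636,-.2801,.0974],1.3416); print(proj(p,np.array([.3878,-.2858,.0642])))
cv2.imwrite('pics/w30c.png',cv2.resize(im[110:230,250:390,::-1],None,fx=5,fy=5,interpolation=cv2.INTER_CUBIC))
s,im,p=shot('scene','s10'); cv2.imwrite('pics/s10c.png',cv2.resize(im[90:190,160:290,::-1],None,fx=5,fy=5,interpolation=cv2.INTER_CUBIC))
```

```text
33.125 [ 0.36550168 -0.28053369  0.0916984 ] [-1.06604718  0.48145653  1.08850067] [0.37038471 0.5977804  0.26474207] 0.0209668100775348
t 33.17 inc [-0.0142  0.0001  0.0049] twist -0.0007 q [-0.821  0.348  1.844 -0.     0.949  0.98 ] yang -1.8007 zang 2.9117
[318.61855771 181.77903972]
```

View pics/w30c.png

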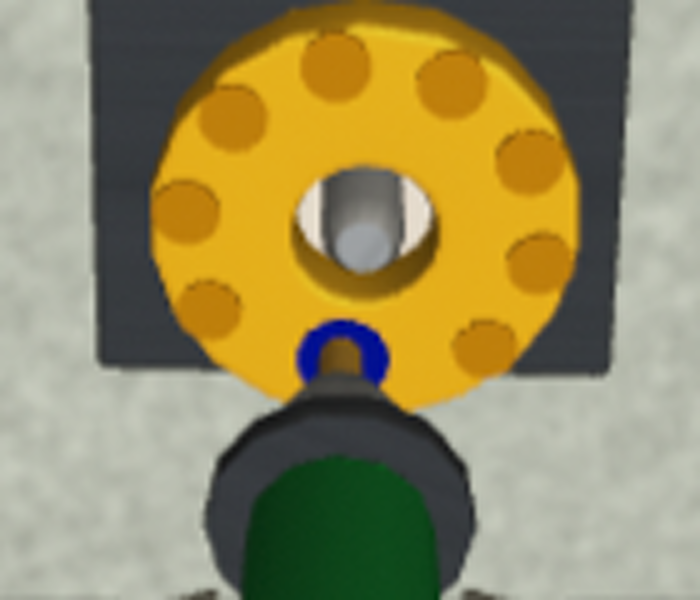

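View pics/s10c.png

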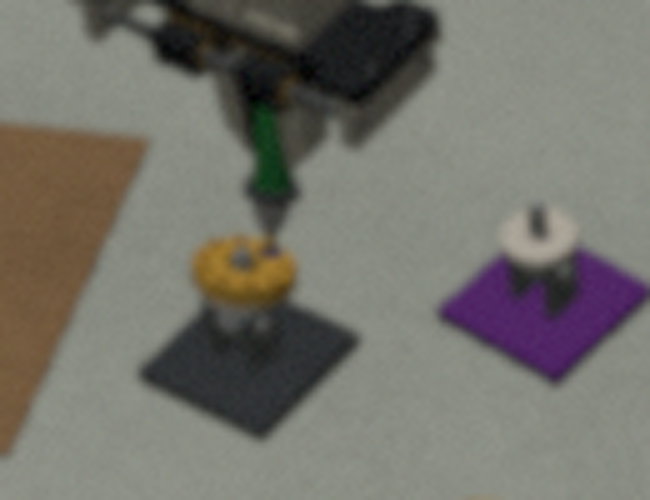

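The tip is on the blue spot at about (318,181), visibly pushed in. The force change along the probe is about 2.5 N, which means roughly 4 mm of travel. The probe's angle in the grip is unchanged and everything is at rest, so I hand in.

Run:
```python
from h import *
s=robot.observe(); print(s['time'],s['contact_force'],np.abs(s['qvel']).max()); print(robot.hand_in())
```

```text
33.225 [-0.95427111 -0.09753131  1.43243486] 0.0019912118719714977
the job is handed in; nothing more can be done
None
```

I handed the job in at 33.2 s with the rosette seated on the post and the probe held on the blue spot. No verdict was reported, so what follows rests on my own last checks.

**Rosette:** it is threaded on the post, blue spot up, and let go. Triangulating its face from two wrist views gave a tilt of 0.317 rad. The face centre was about 12.5 mm above the seat, where 12 mm is expected when flat on the pad.

**Probe:** the arm can only turn about the vertical. I tilted the probe in a light grip by pulling it against the rim of its holder hole, then tightened the grip and lifted it clear.

| Last check | Value | Needed |
|---|---|---|
| Probe tilt in the grip | about 0.315 rad | 0.317 rad ± 0.14 |
| Tip distance from spot centre | about 1–2 mm (read by eye from the wrist picture) | under 6 mm |
| Pressing force | about 2.5 N | 0.8–7 N |
| Tip pushed in | 4.5 mm from the force, 3.6 mm from the picture | 2–8 mm |

**What failed or disagreed:**
- **First grasp:** the first grasp of the rosette closed on nothing. The real fingertips sit about 20 mm behind the reported TCP, so I gripped lower from then on.
- **First tilt:** the first tilt of the probe gave only about 0.23 rad, so I went back into the hole and corrected it.
- **Force reading:** it is noisy by about 0.5 N.
- **Not measured again:** I did not re-measure the plain rosette, jar, can or cup at the end. No move went near them below their height.

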